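Check-weigh a caddy of drawing pads on a hand scale

ROBOT

A 6-joint arm with a two-finger parallel gripper is mounted at the origin on the work surface. World frame = base frame: x ahead of the robot, y to its left, z up, the work surface at z = 0. Lengths are in mm, angles in rad, forces in N, time in s.
With the tool pointing down it reaches from about 375 to 750 mm from the base axis. Payload 9 kg.
Tool frame: the origin (TCP) lies between the finger pads; the fingertips stand 19 mm ahead of it and the grasp point (between the pads) is the TCP; z points along the fingers, y is the direction in which the jaws open and shut (so a half turn about z gives the same grasp; the last joint's range is limited). The gripper opens to 85 mm and grips with 20 to 120 N. Pads are 22 mm wide; open, the fingers measure 114 mm over their backs; the gripper's body (76 mm by 85 mm) begins 54 mm behind the grasp point. The pads swing forward as they close: fully open they stand 13 mm farther back than shut.
Start: joints at [-1.394, 0.104, 0.097, 1.564, 0, 1.353], TCP at [230.786, -553.87, 250.331] pointing down, gripper open.
Joint ranges: [-2.99, 2.99], [-0.84, 1.86], [-1.1, 1.16], [-1.84, 2.11], [-1.51, 1.56], [-3.14, 3.14]. Speed limits (rad/s): [2.22, 2.22, 2.57, 3.14, 3.14, 3.14].

INTERFACE

Orientations are given as [roll, pitch, yaw] about the fixed x, y, z axes, in that order (R = Rz(yaw) Ry(pitch) Rx(roll)).
In Python, from workcell import r, cams gives the robot as it stands. The module is installed in compiled form; this text tells all that it offers.
- The arm moves only by the tool send_rows, never from a script. Its argument "plan" is a list that holds one entry, the list of rows, each a list of 7 numbers: the shift along the world's x, y, z as a fraction of full scale, then the turn, a rotation vector about the world's x, y, z as a fraction of full scale, then the gripper's target within -1 to 1 (fully open at 1, half-way at 0, shut at -1). In form: [[[x, y, z, ax, ay, az, fingers], ...]]. A call has 1 to 5 rows; each row is the pose to reach, as a shift and turn from the pose commanded when the call began; what a row does not reach only later rows make up. Full scale, the value 1, is 150 mm for a shift and 90 degrees for a turn. A row lasts 1/10 s, in which the tool goes at most 50 mm and 8.59 degrees, less where a joint would pass 70% of its speed; a pose out of reach is approached as far as the arm can. A call with a number of a shift or a turn outside -1 to 1 is refused whole. A call with a gripper value outside its range is refused whole. The fingers move at their own pace and stop on an object; "squeeze" is the grip in N (left out, the last holds). Time passes only in rows, so rows that repeat a pose let the fingers close. It gives the time, the measured TCP pose, the force and the opening at its end, in the units of the state.
- r.state(): the state, without advancing time (a new reading comes with each control period).
- cams.get_image(name): name is "scene" or "side" or "wrist"; returns the picture (400x640x3 uint8, red, green, blue); there is no depth.
- cams.camera_model(name): a dict with "fov_y" (degrees; the focal length in pixels is half the picture's height over the tangent of half this angle, whatever the lens; pixels are square), "cx", "cy" (the principal point, pixels), "T" (4x4, takes a point from camera to world coordinates); the wrist camera has in their place "hand_eye" (4x4, takes a point from camera to tool coordinates, whose origin is the TCP and whose axes are the flange's). Camera axes: x right, y up, looking along -z (the intrinsics and any distortion apply to the point x, -y, -z); pixel columns grow to the right and rows downward; lengths in mm; the calibration is good to about 2 mm. A picture is of the moment at which its call begins: read the wrist's pose just before it. camera_model takes no time and is no camera call.
- r.sign_off(): hands the job in, once; it reports no verdict.
The state is a dict: "time_s": time; "joints": joint angles; "dq": joint speeds; "joint_torque": joint torques, N m; "ee_pos": TCP position; "orientation": TCP orientation; "wrist_force": force on the tool from outside, world axes, zero at the start; "moment": the same for the moment, N m; "width": finger opening in mm.
Only numpy, scipy, OpenCV 4.12 (cv2) and the standard library are available. Lean on these libraries where they do the work, as an engineer would, in place of code of your own. Each camera call takes 0.05 s, during which the arm holds its last target.

TASK

Take the wire caddy of drawing pads off its low display riser by hand and stand it upright in the middle of the square counter mat, then let go of it. Then take the hand scale from its stand, hook it under the middle of the caddy's handle and lift, until the caddy hangs from the scale alone, clear of the mat by a finger's breadth or two, and hold it still there over the mat for a second or two. Lower the caddy back upright onto the middle of the mat, unhook it and hang the scale back on its stand as it was; let nothing drop and leave the other things alone.

Things in the scene. Friction and masses are not known exactly. Their poses are not given: they have to be found in the camera images.
- caddy: Loose wire caddy, 0.4 to 0.72 kg: flat white base 100 (x) x 64 (y) mm with a pile of drawing pads on it, 86 x 60 mm in plan, top 60 mm above the underside. A rigid steel wire arch stands over it: uprights at x = -47 and +47 mm, joined by a straight level handle bar. Origin: centre of the underside; z up; centre of mass below the bar's middle.
- caddy_bar (a point): Middle of the caddy's handle bar, on its centre line, 110 mm above the caddy's underside. The bar is 10 mm in diameter and runs along the caddy's x; 45 mm are free between it and the pads.
- scale: Loose hand scale, 0.18 kg. Origin: centre of its black crossbar grip, 18 (x) x 140 (y) x 16 mm high. Below: neck of 12 mm diameter to z = -33 mm, then a round aluminium housing of 30 mm diameter to z = -87 mm, with a white dial disc 50 mm across on either x side (faces at x = -18 and +18 mm), then a sprung rod with a hook, hanging down; z up.
- hook_saddle (a point): Upper face of the hook's saddle, where a bar comes to rest: on the scale's axis, 145 mm below the scale's origin when unloaded (lowest face of the hook 153 mm below); moves with the sprung rod. The hook is 8 mm round steel bar, lies in the scale's xz plane and opens towards the scale's +x; its back is at x = -18 mm.
- hook_tip (a point): End of the hook's tip, at x = +18 mm in the scale. The mouth lies between it and the rod above: with the spring unloaded, a 10 mm bar lying along the scale's y passes in with its centre 113 to 122 mm below the scale's origin, then rests with its centre about 139 mm below it.
- rod (a joint): Stretch of the scale's spring in m: 0 unloaded, grows as the hook is pulled down, at most 0.06. About 0.3 N starts it, then 200 N/m (the caddy stretches it by 18 to 34 mm).
- stand: Fixed steel stand of the scale: base 110 (x) x 150 (y) x 8 mm high; two uprights 12 mm thick centred at y = -50 and +50 mm, whose flat tops, 182 mm up, carry the crossbar. Each top is 44 mm long in x with a 6 mm high lip at either x end, 36 mm free between. Open between the uprights: the raised scale goes out or in along x, either way. Origin: centre of the underside.
- seat (a point): Where the scale's origin lies when it hangs in the middle of its stand, 190 mm above the stand's underside. At the start the scale hangs within 8 mm of it, its x and y axes along those of the stand within 5 degrees.
- mat: Fixed flat black square counter mat, 220 x 220 mm, 4 mm thick. Origin: centre of the underside, on the table top.
- riser: Fixed white display riser on four short legs, 150 (x) x 110 (y) mm, top 50 mm above the table, with 10 mm high lips at its x ends. The caddy stands on it at first, its x axis along the riser's within 9 degrees. Origin: centre of the underside. Riser and stand may be on either side of the mat.
- pads: Bystander: loose pile of two pads, 105 x 148 mm, 30 mm high. Origin: centre of the underside.
- pot: Bystander: loose white ceramic cup, 72 mm across, 85 mm high. Origin: centre of the underside.
- tape: Bystander: loose cardboard ring (tape core) lying flat, 90 mm across, 30 mm high. Origin: centre of the underside.
Not all that is in view belongs to the job. What is shaped like the caddy but turquoise is not meant.

How it is judged:
By the outcome, as a careful person would: the job done as asked, in the order asked, and still so for the second after the job is handed in, with the robot touching nothing.
It also fails if it takes over 70 s, if anything falls off the work surface, if the arm or the gripper's body presses on something with over 40 N, if the wrist force passes 120 N, or if a joint passes its speed limit or range.

## Working session

There is one attempt and no reset: what is moved stays moved. The work goes in short steps, Python scripts to look and compute and a tool call to move; the robot and the scene stay as the last step left them, time stands still between calls to the robot, and variables do not carry over. Pictures are saved under pics/ and viewed, and the job is handed in when it is done.

Besides the shell and the picture viewer there is one more tool, called after "Emit:" as name(argument=value, ...) on one line, values as JSON. send_rows: Moves the arm, as the interface text tells. Its arguments: {"type":"object","properties":{"plan":{"type":"array","items":{"type":"array","items":{"type":"array","items":{"type":"number"}}}},"squeeze":{"type":"number"}},"required":["plan"]}

```bash
mkdir -p pics; ls; cat > h.py <<'E'
import numpy as np, cv2, sys
from workcell import r, cams
def save(n,img): cv2.imwrite('pics/'+n+'.png', cv2.cvtColor(img,cv2.COLOR_RGB2BGR))
E
python3 - <<'E'
from h import *
print(r.state())
for n in ['scene','side','wrist']:
    save(n+'0',cams.get_image(n)); print(n,cams.camera_model(n))
E
```

```text
pics
{'time_s': 0.0, 'joints': array([-1.39372789e+00,  1.04721847e-01,  9.64813076e-02,  1.56388068e+00,
        3.75042250e-05,  1.35314515e+00]), 'dq': array([ 1.29953408e-03,  1.14093646e-04,  1.17119854e-03,  1.35633659e-03,
       -8.62497228e-05, -3.79811471e-04]), 'joint_torque': array([ 3.62792169e-03, -5.56933987e+01,  5.03646576e+01,  1.71385839e-02,
       -5.78830304e-05, -6.55602761e-06]), 'ee_pos': array([ 230.72248071, -553.54694461,  249.51572175]), 'orientation': array([-3.14030711e+00, -3.22713329e-04,  3.94719381e-01]), 'wrist_force': array([-0.49781143,  0.48550907, -0.19231638]), 'moment': array([0.01250939, 0.04792824, 0.00160596]), 'width': 85.64855697732332}
scene {'fov_y': 51.6741614078104, 'cx': 323.0697893404877, 'cy': 198.99100475046987, 'T': array([[ 6.16103066e-01, -4.56786255e-01,  6.41687875e-01,
         1.16003833e+03],
       [ 7.87343666e-01,  3.33859222e-01, -5.18293326e-01,
        -4.66408926e+02],
       [ 2.25158524e-02,  8.24550991e-01,  5.65339455e-01,
         6.89746111e+02],
       [ 0.00000000e+00,  0.00000000e+00,  0.00000000e+00,
    
[... 196 characters left out ...]
],
       [-6.02703303e-01, -6.27235349e-01,  4.93279380e-01,
         7.02039095e+02],
       [ 1.09275355e-02,  6.11625785e-01,  7.91071734e-01,
         1.16551791e+03],
       [ 0.00000000e+00,  0.00000000e+00,  0.00000000e+00,
         1.00000000e+00]])}
wrist {'fov_y': 62.350394632017746, 'cx': 320.8435223650791, 'cy': 195.52877986172453, 'hand_eye': array([[ 6.47051757e-04,  9.62675455e-01,  2.70657625e-01,
         6.86499213e+01],
       [ 9.99999655e-01, -4.81823023e-04, -6.76915480e-04,
        -4.32971343e-01],
       [-5.21240843e-04,  2.70657970e-01, -9.62675434e-01,
        -1.24312330e+02],
       [ 0.00000000e+00,  0.00000000e+00,  0.00000000e+00,
         1.00000000e+00]])}
```

View pics/scene0.png

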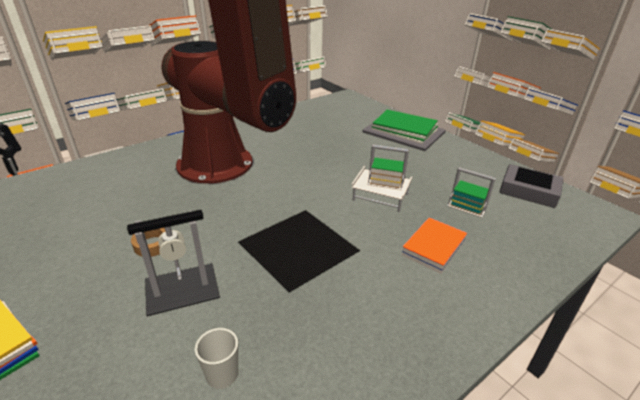

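View pics/side0.png

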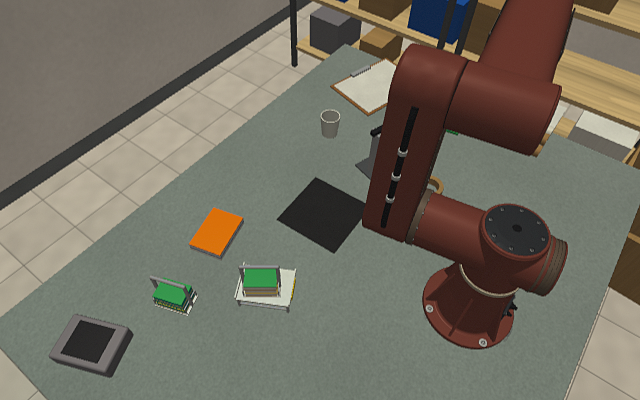

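View pics/wrist0.png

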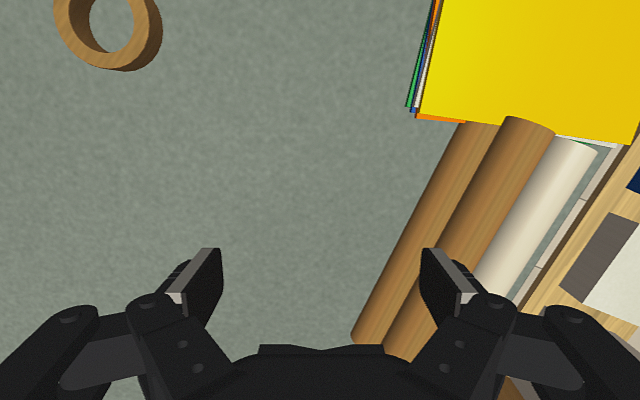

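```bash
cat >> h.py <<'E'
from scipy.spatial.transform import Rotation as Rot
def T_of(n,st=None):
    m=cams.camera_model(n)
    if 'T' in m: return m,np.array(m['T'])
    st=st or r.state(); E=np.eye(4); E[:3,:3]=Rot.from_euler('xyz',st['orientation']).as_matrix(); E[:3,3]=st['ee_pos']
    return m,E@np.array(m['hand_eye'])
def ray(n,u,v,st=None):
    m,T=T_of(n,st); f=200/np.tan(np.radians(m['fov_y'])/2)
    d=np.array([(u-m['cx'])/f,-(v-m['cy'])/f,-1.]); return T[:3,3],T[:3,:3]@d
def onz(n,u,v,z,st=None):
    o,d=ray(n,u,v,st); return o+d*(z-o[2])/d[2]
def tri(rays):
    A=np.zeros((3,3));b=np.zeros(3)
    for o,d in rays:
        d=d/np.linalg.norm(d);P=np.eye(3)-np.outer(d,d);A+=P;b+=P@o
    x=np.linalg.solve(A,b); return x,[np.linalg.norm((np.eye(3)-np.outer(d,d)/(d@d))@(x-o)) for o,d in rays]
def proj(n,p,st=None):
    m,T=T_of(n,st); f=200/np.tan(np.radians(m['fov_y'])/2)
    q=np.linalg.inv(T)@np.append(p,1); return m['cx']+f*q[0]/-q[2], m['cy']-f*q[1]/-q[2]
E
python3 - <<'E'
from h import *
for n in ['scene','side']:
    im=cv2.imread(f'pics/{n}0.png')
    hsv=cv2.cvtColor(im,cv2.COLOR_BGR2HSV)
    m=(hsv[...,2]<50).astype(np.uint8)
    k,l,s,c=cv2.connectedComponentsWithStats(m)
    for i in range(1,k):
        if s[i,4]>1500:
            print(n,s[i],c[i])
    b={'scene':(340,135,500,225),'side':(140,250,310,330)}[n]
    cv2.imwrite(f'pics/{n}0c.png',cv2.resize(im[b[1]:b[3],b[0]:b[2]],None,fx=4.7,fy=4.7,interpolation=cv2.INTER_CUBIC))
mc=[(240,244),(305,212),(358,250),(291,288)]
P=[onz('scene',*p,4)[:2] for p in mc]; print(np.round(P,1))
print(np.round([np.linalg.norm(P[i]-P[i-1]) for i in range(4)]),np.mean(P,0))
Q=[(277,217),(316,178),(332,252)]
print(np.round([onz('side',*p,4)[:2] for p in Q],1))
for n,u,v,z in [('scene',389,150,160),('side',261,268,160),('scene',182,240,190),('scene',470,178,110)]: print(n,onz(n,u,v,z))
b=(120,195,240,320)
im=cv2.imread('pics/scene0.png');cv2.imwrite('pics/stand0c.png',cv2.resize(im[b[1]:b[3],b[0]:b[2]],None,fx=4.7,fy=4.7,interpolation=cv2.INTER_CUBIC))
E
```

```text
scene [ 175    0   94  132 3192] [225.63126566  63.91729323]
scene [ 246    0   40   81 2074] [266.41562199  36.91851495]
scene [ 239  211  120   81 4961] [297.60129006 249.20378956]
scene [ 528  271   71  106 1551] [557.69310123 329.26305609]
side [ 277  178   89   75 3651] [323.41057245 214.10052041]
side [ 485  205   63   50 2113] [517.52295315 229.05631803]
[[ 416.  -130.1]
 [ 402.6   81.6]
 [ 610.5   94. ]
 [ 615.8 -111.7]]
[201. 212. 208. 206.] [511.19616466 -16.55660746]
[[ 613.2   88. ]
 [ 613.2 -119.6]
 [ 398.2   87.4]]
scene [477.76667989 314.11393929 160.        ]
side [463.49913761 318.31836576 160.        ]
scene [ 544.40581743 -301.40214081  190.        ]
scene [658.67894646 450.68201351 110.        ]
```

View pics/scene0c.png

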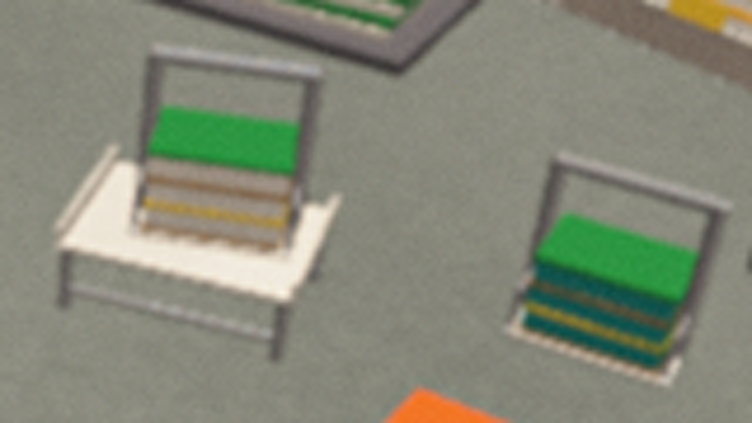

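View pics/side0c.png

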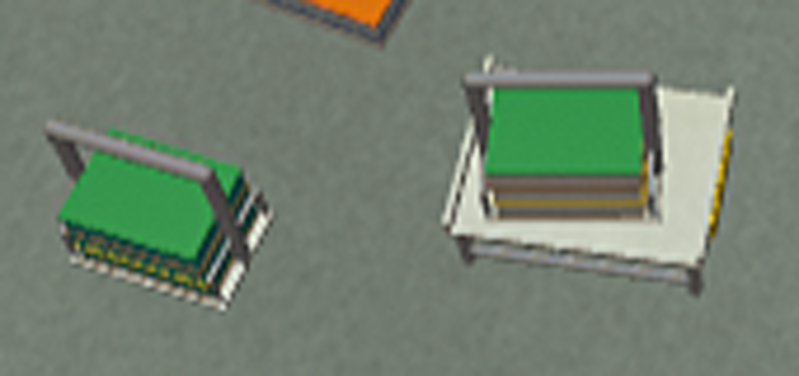

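View pics/stand0c.png

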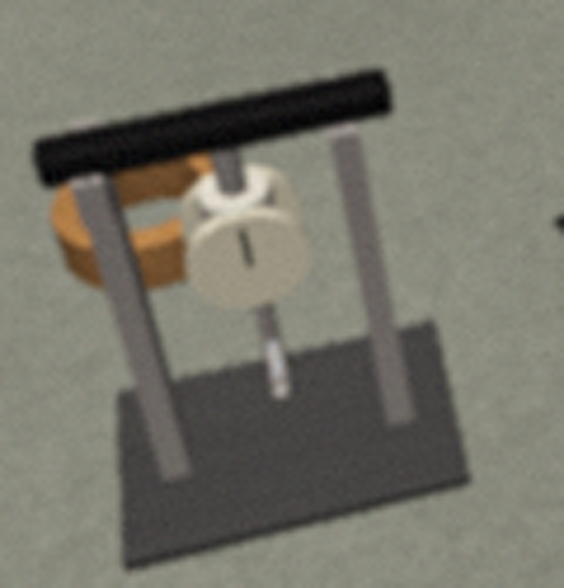

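```bash
python3 - <<'E'
from h import *
for n,seed in [('scene',(298,249)),('side',(323,214))]:
    im=cv2.imread(f'pics/{n}0.png')
    m=(im.max(2)<60).astype(np.uint8)
    k,l,s,c=cv2.connectedComponentsWithStats(m)
    mm=(l==l[seed[1],seed[0]]).astype(np.uint8)
    ct=max(cv2.findContours(mm,cv2.RETR_EXTERNAL,cv2.CHAIN_APPROX_NONE)[0],key=cv2.contourArea)
    q=cv2.approxPolyDP(ct,6,True)[:,0]
    print(n,q.tolist())
    P=np.array([onz(n,*p,4)[:2] for p in q]); print(np.round(P,1), np.round(np.linalg.norm(P-np.roll(P,1,0),axis=1),1))
f=lambda u,v:(340+u/4.7,135+v/4.7)
g=lambda u,v:(140+u/4.7,250+v/4.7)
a=[onz('scene',*f(*p),160) for p in [(155,52),(320,70)]]
b=[onz('side',*g(*p),160) for p in [(653,80),(468,80)]]
print(a,b,np.linalg.norm(a[0]-a[1]),np.linalg.norm(b[0]-b[1]))
# triangulate
for p,q in [((155,52),(653,80)),((320,70),(468,80))]: print(tri([ray('scene',*f(*p)),ray('side',*g(*q))]))
h=lambda u,v:(120+u/4.7,195+v/4.7)
for p in [(43,160),(382,92)]: print(onz('scene',*h(*p),190))
for p in [(120,395),(435,322),(468,478),(127,565)]: print(onz('scene',*h(*p),8))
print(onz('scene',*h(118,210),30))
E
```

```text
scene [[306, 211], [239, 242], [288, 291], [358, 251]]
[[ 400.4   86.7]
 [ 407.6 -128.4]
 [ 619.2 -122.1]
 [ 613.2   91.5]] [212.9 215.2 211.7 213.6]
side [[467, 60], [442, 111], [391, 95], [391, 83], [383, 124], [370, 132], [380, 132], [365, 203], [315, 178], [277, 219], [334, 252], [361, 218], [365, 227], [454, 260], [444, 281], [455, 274], [426, 298], [436, 299], [453, 325], [471, 297], [457, 327], [485, 330], [494, 340], [505, 312], [516, 309], [514, 295], [478, 293], [458, 264], [485, 290], [518, 286], [543, 295], [558, 273], [538, 285], [538, 276], [531, 283], [512, 275], [546, 252], [532, 261], [506, 258], [479, 229], [484, 266], [408, 231], [446, 128], [528, 155], [545, 131], [533, 140], [449, 112]]
[[  499.3 -1066.8]
 [  431.   -696.4]
 [  638.8  -657.8]
 [  678.7  -724.4]
 [  574.2  -491.5]
 [  589.6  -424.3]
 [  560.   -447.2]
 [  421.3  -130.8]
 [  615.9  -117.5]
 [  608.1    94. ]
 [  393.4    83.7]
 [  398.4   -72. ]
 [  369.2   -50.4]
 [   92.5  -111.6]
 [   84.    -29.9]
 [   68.9   -70.2]
 [   99.8    49.5]
 [   76.     35.1]
 [    3.3    76. ]
 [    0.    -30.6]
 [ 
[... 881 characters left out ...]
59, 160.        ])] [array([429.16198014, 288.47136306, 160.        ]), array([508.56575674, 349.23358492, 160.        ])] 97.4504159436547 99.98503559681227
(array([431.97856328, 291.28969811, 160.1694475 ]), [np.float64(3.984596870570748), np.float64(3.9845968705708863)])
(array([509.66763742, 351.82827089, 162.39709856]), [np.float64(2.8298772262525516), np.float64(2.8298772262526692)])
[ 454.53947719 -368.68798007  190.        ]
[ 492.04643097 -239.74831786  190.        ]
[ 401.14424537 -359.56757932    8.        ]
[ 444.19344716 -217.65749218    8.        ]
[ 547.74281552 -251.01462422    8.        ]
[ 504.64637391 -391.41876347    8.        ]
[ 293.3267114  -319.47002657   30.        ]
```

Emit:
send_rows(plan=[[[0.2, 0.2, 0.12, 0, 0, 0.09, 1], [0.4, 0.4, 0.24, 0, 0, 0.18, 1], [0.6, 0.6, 0.36, 0, 0, 0.28, 1], [0.8, 0.8, 0.48, 0, 0, 0.37, 1], [1, 1, 0.6, 0, 0, 0.46, 1]]])

```text
time_s: 0.65
ee_pos: [381.7, -402.4, 340.9]
orientation: [-3.142, -0.0, 1.123]
wrist_force: [0.1, -0.1, -0.4]
width: 85.1
```

Emit:
send_rows(plan=[[[0.06, 0.25, 0, 0, 0, 0.09, 1], [0.12, 0.5, 0, 0, 0, 0.18, 1], [0.18, 0.75, 0, 0, 0, 0.28, 1], [0.24, 1, 0, 0, 0, 0.37, 1], [0.24, 1, 0, 0, 0, 0.46, 1]]])

```text
time_s: 1.15
ee_pos: [417.5, -250.2, 341.0]
orientation: [3.141, -0.0, 1.85]
wrist_force: [-0.6, -1.2, -0.4]
width: 85.5
```

Emit:
send_rows(plan=[[[0, 0.25, 0, 0, 0, 0.09, 1], [0, 0.5, 0, 0, 0, 0.18, 1], [0, 0.75, 0, 0, 0, 0.28, 1], [0, 1, 0, 0, 0, 0.37, 1], [0, 1, 0, 0, 0, 0.46, 1]]])

```text
time_s: 1.65
ee_pos: [416.6, -100.4, 340.9]
orientation: [3.141, 0.0, 2.572]
wrist_force: [0.6, 0.1, -0.3]
width: 85.9
```

Emit:
send_rows(plan=[[[0.02, 0.25, 0, 0, 0, 0.09, 1], [0.04, 0.5, 0, 0, 0, 0.18, 1], [0.06, 0.75, 0, 0, 0, 0.28, 1], [0.08, 1, 0, 0, 0, 0.37, 1], [0.1, 1, 0, 0, 0, 0.46, 1]]])

```text
time_s: 2.15
ee_pos: [431.4, 49.7, 340.5]
orientation: [3.141, 0.0, -2.988]
wrist_force: [0.6, -0.2, -0.6]
width: 85.4
```

Emit:
send_rows(plan=[[[0.06, 0.25, 0, 0, 0, 0.09, 1], [0.12, 0.5, 0, 0, 0, 0.18, 1], [0.18, 0.75, 0, 0, 0, 0.28, 1], [0.26, 1, 0, 0, 0, 0.33, 1], [0.26, 1, 0, 0, 0, 0.33, 1]]])

```text
time_s: 2.65
ee_pos: [471.0, 199.5, 339.2]
orientation: [3.14, -0.001, -2.473]
wrist_force: [1.3, -0.9, 0.3]
width: 85.4
```

Emit:
send_rows(plan=[[[0, 0.25, 0, 0, 0, 0, 1], [0, 0.5, 0, 0, 0, 0, 1], [0, 0.7, 0, 0, 0, 0, 1], [0, 0.8, 0, 0, 0, 0, 1], [0, 0.8, 0, 0, 0, 0, 1]]])

```text
time_s: 3.15
ee_pos: [470.5, 316.9, 339.9]
orientation: [3.141, -0.001, -2.478]
wrist_force: [0.4, -0.9, 0.1]
width: 85.5
```

```bash
python3 - <<'E'
from h import *
s=r.state(); print(s['ee_pos'],s['orientation'],s['joints']); save('wrist1',cams.get_image('wrist'))
save('side1',cams.get_image('side'))
im=cv2.imread('pics/side1.png')[60:240,260:480];cv2.imwrite('pics/side1c.png',cv2.resize(im,None,fx=3.3,fy=3.3,interpolation=cv2.INTER_CUBIC))
E
```

```text
[470.49841603 316.92935183 339.8813917 ] [ 3.14123962e+00 -8.44610496e-04 -2.47848918e+00] [ 3.62253092e-01  4.67359889e-02  2.01563398e-01  1.72653503e+00
  8.68901616e-05 -3.00850274e-01]
```

View pics/wrist1.png

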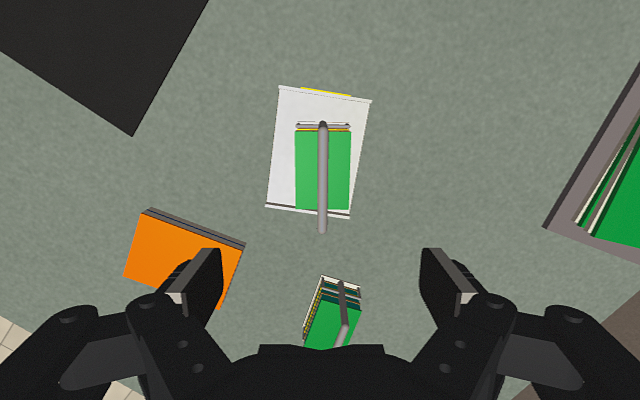

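View pics/side1c.png

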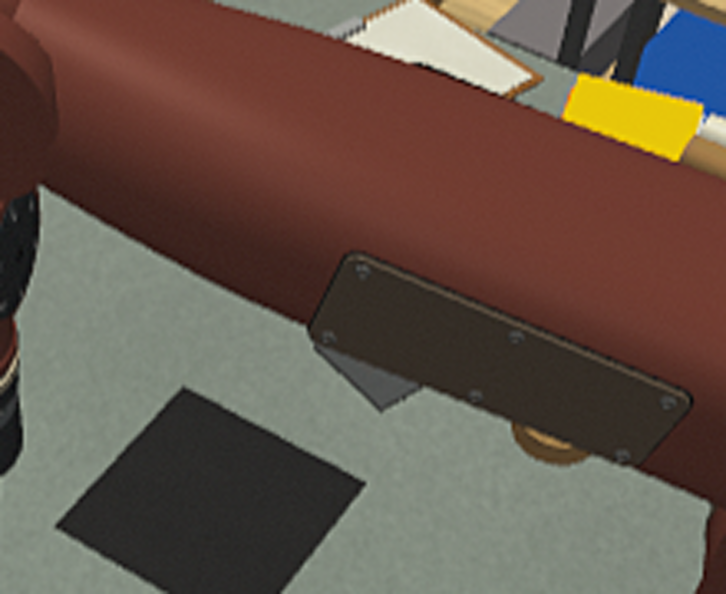

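```bash
python3 - <<'E'
from h import *
st=dict(ee_pos=np.array([470.498,316.929,339.881]),orientation=np.array([3.14124,-.000845,-2.478489]))
im=cv2.imread('pics/wrist1.png')
h=cv2.cvtColor(im,cv2.COLOR_BGR2HSV)
for v in [140,160,180,200]:
    row=h[v,300:350]; 
    idx=np.where(row[:,1]<60)[0]+300; print(v,[i for i in idx if 305<i<340])
a=onz('wrist',323,126,160,st);b=onz('wrist',322,229,160,st);print(a,b,np.linalg.norm(a-b),(a+b)/2,np.degrees(np.arctan2(*(a-b)[1::-1])))
q=[(206,0),(133,136)]
print([onz('wrist',*p,4,st) for p in q])
im=cv2.imread('pics/side1.png');m=(im.max(2)<70).astype(np.uint8)
f=lambda u,v:(260+u/3.3,60+v/3.3)
P=np.array([onz('side',*f(*p),4)[:2] for p in [(183,388),(366,484),(57,525)]]);print(P,(P[1]+P[2])/2)
E
```

```text
140 [np.int64(318), np.int64(319), np.int64(320), np.int64(321), np.int64(322), np.int64(323), np.int64(324), np.int64(325), np.int64(326), np.int64(327), np.int64(328)]
160 [np.int64(318), np.int64(319), np.int64(320), np.int64(321), np.int64(322), np.int64(323), np.int64(324), np.int64(325), np.int64(326), np.int64(327)]
180 [np.int64(318), np.int64(319), np.int64(320), np.int64(321), np.int64(322), np.int64(323), np.int64(324), np.int64(325), np.int64(326), np.int64(327)]
200 [np.int64(317), np.int64(318), np.int64(319), np.int64(320), np.int64(321), np.int64(322), np.int64(323), np.int64(324), np.int64(325), np.int64(326), np.int64(327)]
[431.01799012 288.97998312 160.        ] [509.72148961 349.50895061 160.        ] 99.28744501954858 [470.36973987 319.24446687 160.        ] -142.43698182665952
[array([407.09656537,  86.88432714,   4.        ]), array([609.95574717,  98.30241418,   4.        ])]
[[ 615.81475364 -119.99688299]
 [ 397.80812461 -129.79300443]
 [ 607.2047009    93.76461345]] [502.50641275 -18.01419549]
```

Emit:
send_rows(plan=[[[0, 0.015, -0.25, 0, 0, 0, 1], [0, 0.015, -0.5, 0, 0, 0, 1], [0, 0.015, -0.75, 0, 0, 0, 0.6], [0, 0.015, -0.95, 0, 0, 0, 0.3], [0, 0.015, -1, 0, 0, 0, 0]]], squeeze=50)

```text
time_s: 3.75
ee_pos: [469.4, 316.3, 186.8]
orientation: [3.14, -0.005, -2.482]
wrist_force: [-0.1, 0.3, -0.5]
width: 44.0
```

Emit:
send_rows(plan=[[[0, 0, -0.1, 0, 0, 0, 0], [0, 0, -0.2, 0, 0, 0, -0.2], [0, 0, -0.2, 0, 0, 0, -0.4], [0, 0, -0.2, 0, 0, 0, -0.7], [0, 0, -0.2, 0, 0, 0, -1]]])

```text
time_s: 4.25
ee_pos: [471.1, 318.6, 161.2]
orientation: [-3.142, 0.001, -2.48]
wrist_force: [-0.7, 0.2, 1.2]
width: 8.1
```

Emit:
send_rows(plan=[[[0, 0, 0, 0, 0, 0, -1], [0, 0, 0, 0, 0, 0, -1], [0, 0, 0, 0, 0, 0, -1], [0, 0, 0, 0, 0, 0, -1]]])

```text
time_s: 4.65
ee_pos: [471.0, 318.7, 161.2]
orientation: [3.141, 0.001, -2.48]
wrist_force: [-2.7, 0.9, 5.9]
width: 8.1
```

Emit:
send_rows(plan=[[[0, 0, 0.06, 0, 0, 0, -1], [0, 0, 0.12, 0, 0, 0, -1], [0, 0, 0.2, 0, 0, 0, -1], [0, 0, 0.3, 0, 0, 0, -1], [0, 0, 0.4, 0, 0, 0, -1]]])

```text
time_s: 5.15
ee_pos: [470.9, 318.4, 221.8]
orientation: [-3.142, 0.0, -2.48]
wrist_force: [-0.0, -0.7, -6.7]
width: 8.3
```

```bash
python3 - <<'E'
from h import *
s=r.state(); print(s['wrist_force'],s['ee_pos'],s['width'])
save('scene2',cams.get_image('scene'))
save('side2',cams.get_image('side'))
a=cv2.imread('pics/scene2.png')[60:300,230:550];b=cv2.imread('pics/side2.png')[160:400,120:440]
cv2.imwrite('pics/c2.png',cv2.resize(np.vstack([a,b]),None,fx=1.25*1,fy=1.25))
E
```

```text
[-0.01692544 -0.68182874 -6.71350276] [470.87037422 318.36057447 221.81119981] 8.319865152555284
```

View pics/c2.png

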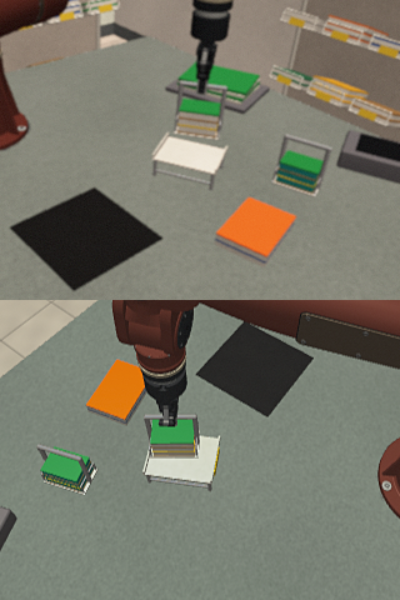

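```bash
python3 - <<'E'
from h import *
for n,seed in [('scene',(298,249)),('side',(323,214))]:
    im=cv2.imread(f'pics/{n}2.png')
    m=(im.max(2)<75).astype(np.uint8)
    k,l,s,c=cv2.connectedComponentsWithStats(m)
    mm=(l==l[seed[1],seed[0]]).astype(np.uint8)
    ct=max(cv2.findContours(mm,cv2.RETR_EXTERNAL,cv2.CHAIN_APPROX_NONE)[0],key=cv2.contourArea)[:,0]
    P=np.array([onz(n,*p,4)[:2] for p in ct],dtype=np.float32)
    print(n,cv2.minAreaRect(P),len(P))
E
```

```text
scene ((508.517578125, -16.981727600097656), (220.16517639160156, 219.57626342773438), 2.3415486812591553) 242
side ((319.44305419921875, -17.846435546875), (1528.3309326171875, 701.8966064453125), 17.752552032470703) 2140
```

Emit:
send_rows(plan=[[[0.01, -0.08, 0.05, 0, 0, 0.04, -1], [0.02, -0.24, 0.05, 0, 0, 0.1, -1], [0.04, -0.45, 0.05, 0, 0, 0.16, -1], [0.06, -0.7, 0.05, 0, 0, 0.22, -1], [0.1, -0.95, 0.05, 0, 0, 0.28, -1]]])

```text
time_s: 5.75
ee_pos: [485.5, 174.8, 227.7]
orientation: [3.141, -0.0, -2.035]
wrist_force: [0.4, 0.9, -6.5]
width: 8.4
```

Emit:
send_rows(plan=[[[0.03, -0.25, 0, 0, 0, 0.07, -1], [0.06, -0.5, 0, 0, 0, 0.14, -1], [0.09, -0.72, 0, 0, 0, 0.21, -1], [0.12, -0.88, 0, 0, 0, 0.26, -1], [0.14, -0.98, 0, 0, 0, 0.3, -1]]])

```text
time_s: 6.25
ee_pos: [507.0, 26.8, 227.7]
orientation: [-3.142, -0.001, -1.567]
wrist_force: [0.1, 0.8, -6.4]
width: 8.5
```

Emit:
send_rows(plan=[[[0.01, -0.12, -0.06, 0, 0, 0.02, -1], [0.01, -0.22, -0.16, 0, 0, 0.025, -1], [0.01, -0.28, -0.28, 0, 0, 0.025, -1], [0.01, -0.31, -0.38, 0, 0, 0.025, -1], [0.01, -0.31, -0.45, 0, 0, 0.025, -1]]])

```text
time_s: 6.75
ee_pos: [507.8, -17.8, 158.8]
orientation: [3.14, 0.0, -1.53]
wrist_force: [-0.8, 0.5, -6.8]
width: 8.1
```

Emit:
send_rows(plan=[[[0, 0, -0.08, 0, 0, 0, -1], [0, 0, -0.16, 0, 0, 0, -1], [0, 0, -0.22, 0, 0, 0, -1], [0, 0, -0.26, 0, 0, 0, -1], [0, 0, -0.26, 0, 0, 0, -1]]])

```text
time_s: 7.25
ee_pos: [507.8, -17.3, 120.4]
orientation: [3.14, 0.0, -1.529]
wrist_force: [-1.0, 0.3, -6.6]
width: 7.8
```

Emit:
send_rows(plan=[[[0, 0, -0.007, 0, 0, 0, -1], [0, 0, -0.014, 0, 0, 0, -1], [0, 0, -0.021, 0, 0, 0, -1], [0, 0, -0.025, 0, 0, 0, -1], [0, 0, -0.025, 0, 0, 0, -1]]])

```text
time_s: 7.75
ee_pos: [508.3, -17.6, 117.6]
orientation: [3.142, 0.0, -1.529]
wrist_force: [-0.1, 0.1, -6.1]
width: 8.2
```

Emit:
send_rows(plan=[[[0, 0, -0.007, 0, 0, 0, -1], [0, 0, -0.012, 0, 0, 0, -1], [0, 0, -0.017, 0, 0, 0, -1], [0, 0, -0.017, 0, 0, 0, -1]]])

```text
time_s: 8.15
ee_pos: [508.4, -17.8, 115.3]
orientation: [-3.141, -0.0, -1.529]
wrist_force: [-1.4, -1.6, -3.6]
width: 8.2
```

Emit:
send_rows(plan=[[[0, 0, -0.004, 0, 0, 0, -1], [0, 0, -0.004, 0, 0, 0, -1], [0, 0, -0.004, 0, 0, 0, -1]]])

```text
time_s: 8.45
ee_pos: [508.7, -17.8, 115.3]
orientation: [-3.141, -0.001, -1.529]
wrist_force: [-4.3, -1.3, 6.4]
width: 8.0
```

Emit:
send_rows(plan=[[[0, 0, 0, 0, 0, 0, -0.7], [0, 0, 0, 0, 0, 0, -0.5], [0, 0, 0, 0, 0, 0, 0], [0, 0, 0, 0, 0, 0, 0.5], [0, 0, 0, 0, 0, 0, 0.5]]])

```text
time_s: 8.95
ee_pos: [508.3, -17.6, 114.4]
orientation: [3.142, 0.0, -1.529]
wrist_force: [-0.0, 0.1, 1.0]
width: 63.2
```

Emit:
send_rows(plan=[[[0, 0, 0.06, 0, 0, 0, 0.5], [0, 0, 0.2, 0, 0, 0, 0.5], [0, 0, 0.5, 0, 0, 0, 0.5], [0, 0, 0.8, 0, 0, 0, 0.5], [0, 0, 1, 0, 0, 0, 0.8]]])

```text
time_s: 9.45
ee_pos: [508.8, -17.7, 268.5]
orientation: [-3.138, -0.001, -1.529]
wrist_force: [0.1, -0.8, 0.0]
width: 76.2
```

```bash
python3 - <<'E'
from h import *
s=r.state(); print(s['ee_pos'],s['orientation'],s['wrist_force'],s['width'])
save('wrist3',cams.get_image('wrist'))
save('scene3',cams.get_image('scene'))
E
```

```text
[508.77140861 -17.71921524 268.52889377] [-3.13830216e+00 -1.11783837e-03 -1.52939199e+00] [ 0.06030774 -0.78435366  0.02232042] 76.20254745729818
```

View pics/wrist3.png

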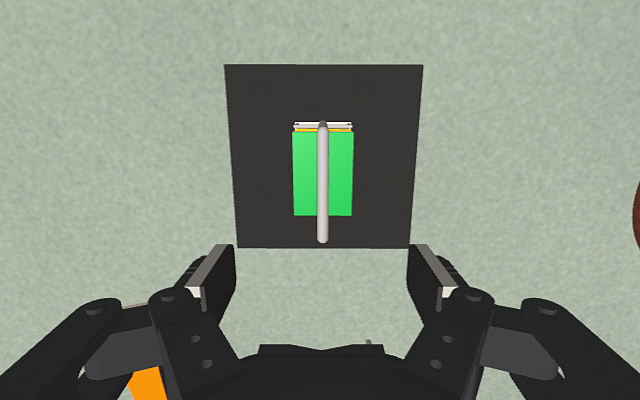

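View pics/scene3.png

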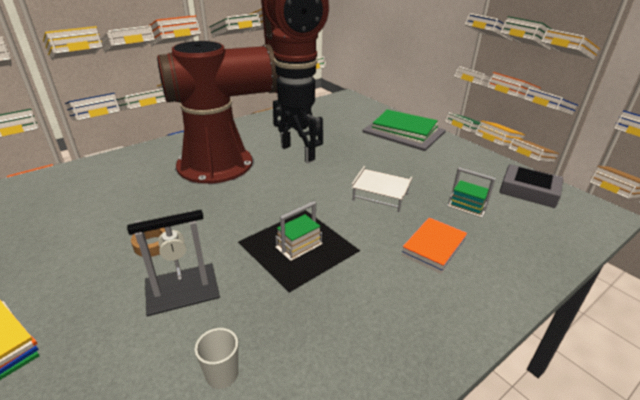

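Emit:
send_rows(plan=[[[-0.02, -0.2, 0.1, 0, 0, -0.05, 1], [-0.06, -0.45, 0.25, 0, 0, -0.1, 1], [-0.1, -0.7, 0.4, 0, 0, -0.15, 1], [-0.14, -0.9, 0.5, 0, 0, -0.207, 1], [-0.18, -1, 0.5, 0, 0, -0.207, 1]]])

```text
time_s: 10.05
ee_pos: [481.2, -170.2, 341.3]
orientation: [-3.139, -0.001, -1.86]
wrist_force: [0.4, -0.8, 0.5]
width: 85.3
```

Emit:
send_rows(plan=[[[-0.02, -0.25, 0, 0, 0, 0, 1], [-0.04, -0.5, 0, 0, 0, 0, 1], [-0.06, -0.7, 0, 0, 0, 0, 1], [-0.06, -0.8, 0, 0, 0, 0, 1], [-0.06, -0.8, 0, 0, 0, 0, 1]]])

```text
time_s: 10.55
ee_pos: [471.9, -289.0, 338.7]
orientation: [3.14, 0.001, -1.857]
wrist_force: [0.1, 0.7, 0.2]
width: 85.4
```

```bash
python3 - <<'E'
from h import *
s=r.state(); print(s['ee_pos'].tolist(),s['orientation'].tolist(),s['joints'])
save('wrist4',cams.get_image('wrist'))
save('side4',cams.get_image('side'))
im=cv2.imread('pics/side4.png')[60:240,280:500];cv2.imwrite('pics/side4c.png',cv2.resize(im,None,fx=3.3,fy=3.3,interpolation=cv2.INTER_CUBIC))
E
```

```text
[471.946403973916, -288.9512327444911, 338.6852977731232] [3.1404492459916655, 0.0005053183257945904, -1.8566770713551255] [-7.85720010e-01  3.65482343e-03  1.55573875e-01  1.72396109e+00
 -1.04520214e-04 -2.07063582e+00]
```

View pics/wrist4.png

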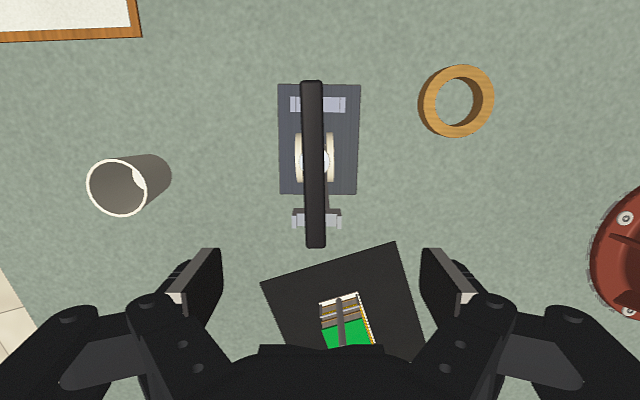

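View pics/side4c.png

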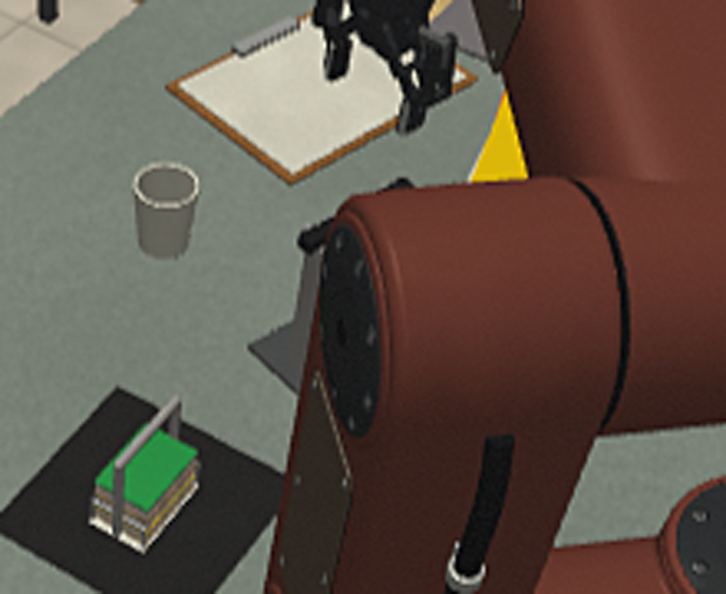

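```bash
python3 - <<'E'
from h import *
st=dict(ee_pos=np.array([471.946,-288.951,338.685]),orientation=np.array([3.140449,.000505,-1.856677]))
im=cv2.imread('pics/wrist4.png')
for v in range(85,246,20): 
    r_=np.where(im[v,295:335].max(1)<55)[0]+295; print(v,r_.min(),r_.max())
a=onz('wrist',312,82,198,st);b=onz('wrist',316.2,246,198,st)
print(a,b,np.linalg.norm(a-b),(a+b)/2,np.degrees(np.arctan2(*(a-b)[1::-1])))
P=[onz('wrist',*p,188,st) for p in [(290,104),(346,104),(292,219),(342,219)]]
print(np.round(P,1),np.mean(P,0)); 
q=[(278,84),(361,85),(356,195),(279,193)]
P=[onz('wrist',*p,8,st) for p in q];print(np.round(P,1))
cv2.imwrite('pics/w4c.png',cv2.resize(im[70:260,250:390],None,fx=4,fy=4,interpolation=cv2.INTER_CUBIC)[:600+160])
im=cv2.imread('pics/scene3.png');cv2.imwrite('pics/s3c.png',cv2.resize(im[200:320,120:230],None,fx=5,fy=5,interpolation=cv2.INTER_CUBIC))
E
```

```text
85 300 322
105 301 322
125 301 323
145 303 323
165 303 323
185 304 324
205 305 324
225 306 324
245 306 325
[ 454.6389943  -370.66139223  198.        ] [ 490.07680253 -240.28925641  198.        ] 135.1026722599577 [ 472.35789842 -305.47532432  198.        ] -105.20674569548129
[[ 476.4 -360.3  188. ]
 [ 433.4 -347.6  188. ]
 [ 504.6 -266.7  188. ]
 [ 462.3 -254.3  188. ]] [ 469.17329908 -307.2327494   188.        ]
[[ 499.2 -392.7    8. ]
 [ 395.5 -361.     8. ]
 [ 439.6 -218.4    8. ]
 [ 544.2 -252.2    8. ]]
```

View pics/w4c.png

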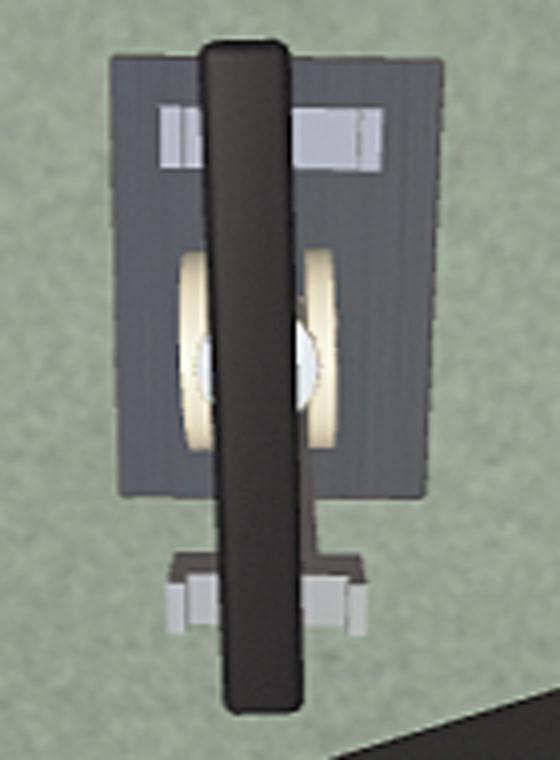

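View pics/s3c.png

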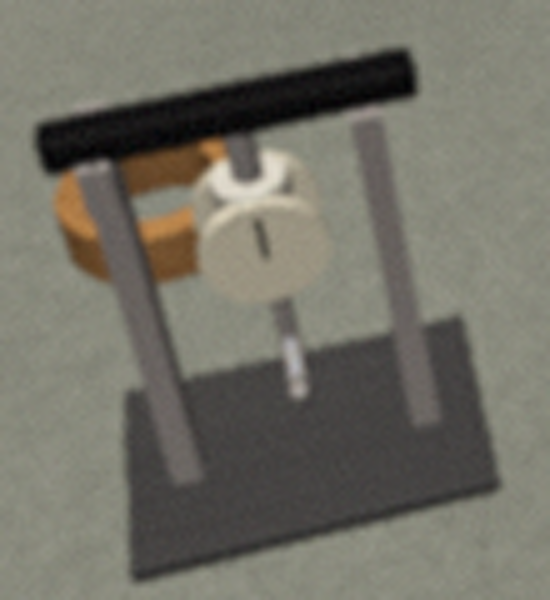

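```bash
python3 - <<'E'
from h import *
o=np.array([472.4,-305.5,190.]); a=np.radians(-105.2); y=np.array([np.cos(a),np.sin(a),0]); x=np.array([-y[1],y[0],0]) 
print('x',x)
for nm,p in [('housingbot',o+[0,0,-87]),('rod110',o+[0,0,-110]),('saddle',o+[0,0,-149]),('+18 @-125',o+18*x+[0,0,-125]),('+18@-140',o+18*x+[0,0,-140]),('-18@-125',o-18*x+[0,0,-125]),('-18@-140',o-18*x+[0,0,-140]),('-18@-110',o-18*x+[0,0,-110])]:
    u,v=proj('scene',p); print(nm,round((u-120)*5),round((v-200)*5))
E
```

```text
x [ 0.96501649 -0.26218918  0.        ]
housingbot 267 275
rod110 277 316
saddle 294 382
+18 @-125 289 370
+18@-140 295 395
-18@-125 279 314
-18@-140 285 340
-18@-110 272 288
```

Emit:
send_rows(plan=[[[0.003, -0.11, -0.2, 0, 0, 0.013, 1], [0.003, -0.11, -0.45, 0, 0, 0.013, 1], [0.003, -0.11, -0.7, 0, 0, 0.013, 0.6], [0.003, -0.11, -0.9, 0, 0, 0.013, 0.3], [0.003, -0.11, -0.96, 0, 0, 0.013, 0.2]]], squeeze=60)

```text
time_s: 11.15
ee_pos: [472.0, -301.5, 192.1]
orientation: [3.138, 0.003, -1.833]
wrist_force: [-0.1, 0.6, 0.3]
width: 51.1
```

Emit:
send_rows(plan=[[[0, 0, -0.02, 0, 0, 0, 0.1], [0, 0, -0.035, 0, 0, 0, 0], [0, 0, -0.035, 0, 0, 0, -0.1], [0, 0, -0.035, 0, 0, 0, -0.1], [0, 0, -0.035, 0, 0, 0, -0.1]]])

```text
time_s: 11.65
ee_pos: [473.1, -304.5, 191.2]
orientation: [-3.14, -0.001, -1.834]
wrist_force: [-0.9, 0.0, -0.9]
width: 38.0
```

```bash
python3 - <<'E'
from h import *
s=r.state(); print(s['ee_pos'],s['orientation'],s['width'])
save('wrist5',cams.get_image('wrist'))
E
```

```text
[ 473.06904229 -304.50042793  191.1718839 ] [-3.14045647e+00 -7.11808744e-04 -1.83424033e+00] 38.043475030673164
```

View pics/wrist5.png

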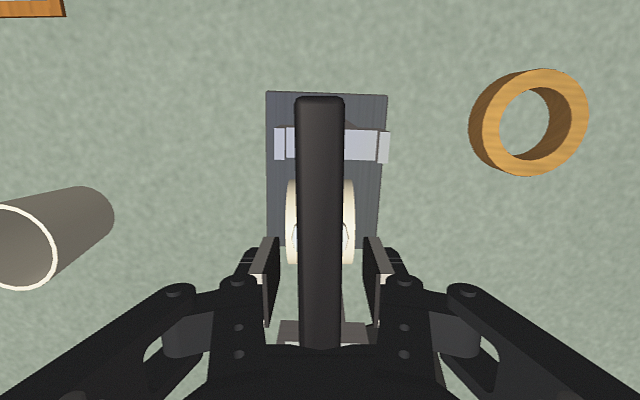

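Emit:
send_rows(plan=[[[0, 0, 0, 0, 0, 0, -0.4], [0, 0, 0, 0, 0, 0, -0.6], [0, 0, 0, 0, 0, 0, -0.8], [0, 0, 0, 0, 0, 0, -1], [0, 0, 0, 0, 0, 0, -1]]])

```text
time_s: 12.2
ee_pos: [472.8, -304.3, 190.5]
orientation: [-3.141, -0.0, -1.834]
wrist_force: [-0.1, -0.4, 4.4]
width: 17.5
```

Emit:
send_rows(plan=[[[0, 0, 0, 0, 0, 0, -1], [0, 0, 0, 0, 0, 0, -1]]], squeeze=80)

```text
time_s: 12.4
ee_pos: [472.8, -304.3, 190.6]
orientation: [-3.141, -0.0, -1.834]
wrist_force: [-0.6, 1.4, 5.0]
width: 16.2
```

Emit:
send_rows(plan=[[[0, 0, 0.05, 0, 0, 0, -1], [0, 0, 0.1, 0, 0, 0, -1], [0, 0, 0.14, 0, 0, 0, -1], [0, 0, 0.14, 0, 0, 0, -1]]])

```text
time_s: 12.8
ee_pos: [473.1, -304.5, 212.3]
orientation: [-3.14, -0.001, -1.834]
wrist_force: [0.3, -0.5, -1.3]
width: 16.7
```

```bash
python3 - <<'E'
from h import *
s=r.state(); print(s['ee_pos'],s['orientation'],s['width'],s['wrist_force'])
save('wrist6',cams.get_image('wrist')); save('scene6',cams.get_image('scene'))
im=cv2.imread('pics/scene6.png');cv2.imwrite('pics/s6c.png',cv2.resize(im[180:320,120:230],None,fx=4,fy=4,interpolation=cv2.INTER_CUBIC))
E
```

```text
[ 473.06728235 -304.45082427  212.29954049] [-3.14048793e+00 -6.65714959e-04 -1.83416528e+00] 16.68988564848509 [ 0.2875563  -0.50248606 -1.304448  ]
```

View pics/s6c.png

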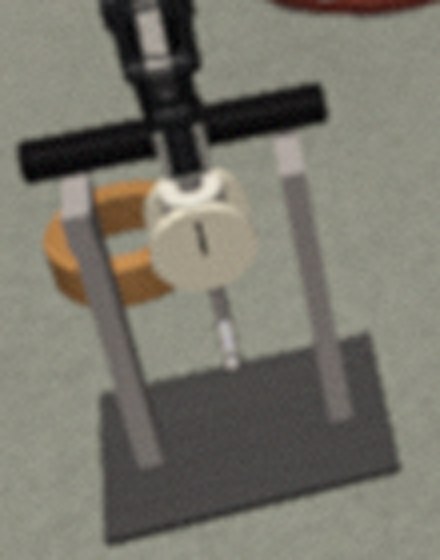

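View pics/wrist6.png

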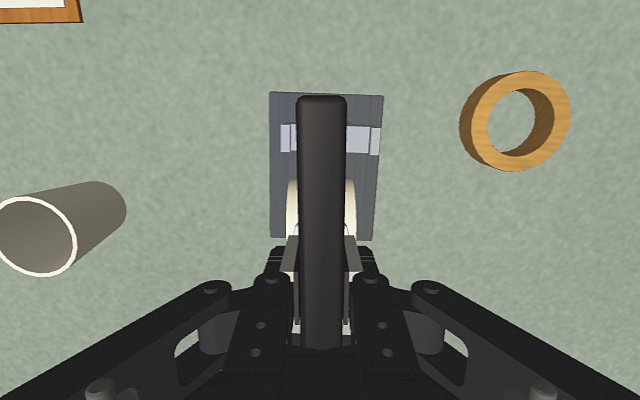

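Emit:
send_rows(plan=[[[0, 0, 0.12, 0, 0, 0, -1], [0, 0, 0.35, 0, 0, 0, -1], [0, 0, 0.6, 0, 0, 0, -1], [0, 0, 0.85, 0, 0, 0, -1], [0, 0, 1, 0, 0, 0, -1]]])

```text
time_s: 13.4
ee_pos: [472.9, -304.3, 363.9]
orientation: [-3.14, -0.001, -1.834]
wrist_force: [0.4, -0.1, -1.1]
width: 16.4
```

Emit:
send_rows(plan=[[[0.06, 0.1, 0, 0, 0, 0.03, -1], [0.16, 0.3, 0, 0, 0, 0.06, -1], [0.26, 0.55, 0, 0, 0, 0.1, -1], [0.36, 0.8, 0, 0, 0, 0.14, -1], [0.44, 1, 0, 0, 0, 0.194, -1]]])

```text
time_s: 13.9
ee_pos: [539.2, -152.1, 360.9]
orientation: [3.141, 0.001, -1.526]
wrist_force: [0.1, -0.7, -1.6]
width: 17.0
```

Emit:
send_rows(plan=[[[0.06, 0.2, 0, 0, 0, 0, -1], [0.12, 0.45, 0, 0, 0, 0, -1], [0.18, 0.7, 0, 0, 0, 0, -1], [0.2, 0.86, 0, 0, 0, 0, -1], [0.2, 0.91, 0, 0, 0, 0, -1]]])

```text
time_s: 14.4
ee_pos: [568.8, -15.2, 360.8]
orientation: [3.141, 0.001, -1.527]
wrist_force: [-0.2, -0.9, -0.1]
width: 16.8
```

```bash
python3 - <<'E'
from h import *
s=r.state(); print(s['ee_pos'],s['orientation'],s['width'],s['wrist_force'],s['joints'])
save('side7',cams.get_image('side')); save('scene7',cams.get_image('scene'))
a=cv2.imread('pics/scene7.png')[60:300,220:420];b=cv2.imread('pics/side7.png')[60:300,200:400]
cv2.imwrite('pics/c7.png',cv2.resize(np.hstack([a,b]),None,fx=2,fy=2,interpolation=cv2.INTER_CUBIC))
E
```

```text
[568.80377157 -15.16899667 360.75302617] [ 3.14088304e+00  6.95507391e-04 -1.52663018e+00] 16.84547664005165 [-0.17594965 -0.89666528 -0.14125188] [-2.56677249e-01  6.85119515e-02  2.63202584e-01  1.76637080e+00
  4.53992275e-04 -1.87164017e+00]
```

View pics/c7.png

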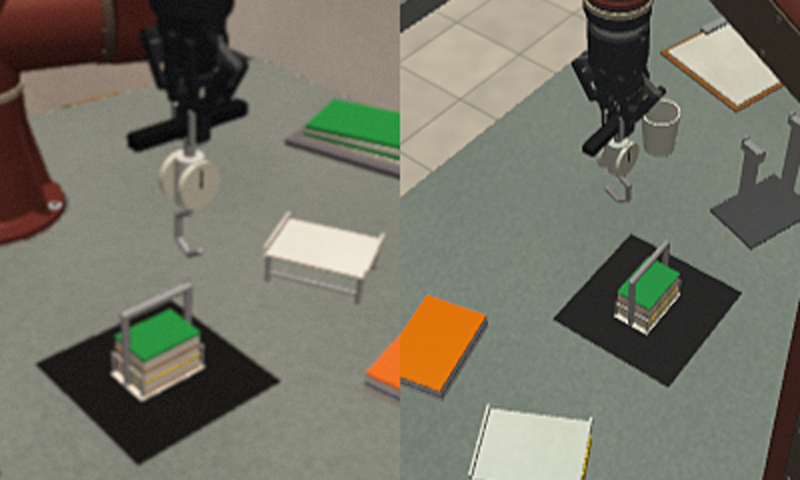

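```bash
python3 - <<'E'
from h import *
a=cv2.imread('pics/scene7.png')[125:195,280:340];b=cv2.imread('pics/side7.png')[115:185,280:340]
cv2.imwrite('pics/c7b.png',cv2.resize(np.hstack([a,b]),None,fx=6,fy=6,interpolation=cv2.INTER_CUBIC))
o=np.array([568.5,-15.5,360]); x=np.array([np.sin(1.5266),0.0,0])
for n,ou,ov in [('scene',280,125),('side',280,115)]:
  for d in [(0,-87),(0,-105),(0,-145),(18,-145),(18,-125),(-18,-145),(-18,-110)]:
    u,v=proj(n,o+d[0]*x+[0,0,d[1]]); print(n,d,round((u-ou)*6+(360 if n=='side' else 0)),round((v-ov)*6))
E
```

```text
scene (0, -87) 204 219
scene (0, -105) 203 264
scene (0, -145) 202 362
scene (18, -145) 233 384
scene (18, -125) 234 336
scene (-18, -145) 172 340
scene (-18, -110) 172 256
side (0, -87) 529 176
side (0, -105) 529 203
side (0, -145) 528 262
side (18, -145) 499 246
side (18, -125) 499 217
side (-18, -145) 558 279
side (-18, -110) 559 228
```

View pics/c7b.png

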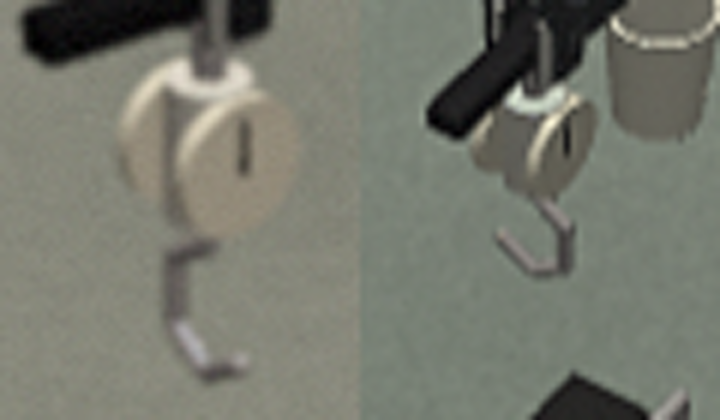

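Emit:
send_rows(plan=[[[-0.12, -0.017, 0, 0, 0, 0, -1], [-0.36, -0.017, 0, 0, 0, 0, -1], [-0.6, -0.017, 0, 0, 0, 0, -1], [-0.76, -0.017, 0, 0, 0, 0, -1], [-0.8, -0.017, 0, 0, 0, 0, -1]]])

```text
time_s: 15.0
ee_pos: [446.9, -21.2, 361.8]
orientation: [-3.141, -0.001, -1.531]
wrist_force: [1.0, -0.4, -2.3]
width: 16.6
```

Emit:
send_rows(plan=[[[0, 0, -0.12, 0, 0, 0, -1], [0, 0, -0.36, 0, 0, 0, -1], [0, 0, -0.6, 0, 0, 0, -1], [0, 0, -0.8, 0, 0, 0, -1], [0, 0, -0.857, 0, 0, 0, -1]]])

```text
time_s: 15.5
ee_pos: [447.5, -20.6, 229.2]
orientation: [3.137, 0.002, -1.531]
wrist_force: [0.0, -0.0, -2.3]
width: 16.8
```

Emit:
send_rows(plan=[[[0.06, 0, 0, 0, 0, 0, -1], [0.1, 0, 0, 0, 0, 0, -1], [0.1, 0, 0, 0, 0, 0, -1]]])

```text
time_s: 15.8
ee_pos: [465.3, -20.7, 234.3]
orientation: [-3.139, -0.001, -1.529]
wrist_force: [-0.2, 0.3, -0.7]
width: 16.7
```

```bash
python3 - <<'E'
from h import *
s=r.state(); print(s['ee_pos'],s['orientation'],s['width'],s['wrist_force'],s['joints'])
save('side8',cams.get_image('side')); save('scene8',cams.get_image('scene'))
for n in ['scene','side']: 
  for p in [(508.6,-17.6,114),(508.6,29.4,114),(508.6,-64.6,114)]: print(n,proj(n,np.array(p)))
a=cv2.imread('pics/scene8.png')[150:270,240:350];b=cv2.imread('pics/side8.png')[110:230,260:370]
cv2.imwrite('pics/c8.png',cv2.resize(np.hstack([a,b]),None,fx=3.6,fy=3.6,interpolation=cv2.INTER_CUBIC))
E
```

```text
[465.34965205 -20.66560914 234.28003509] [-3.13941793e+00 -8.51341556e-04 -1.52948555e+00] 16.707165960445593 [-0.24227759  0.29045161 -0.71927494] [-3.26318190e-01 -3.15071128e-01 -3.24199787e-01  1.55933228e+00
 -1.28520313e-05 -1.93842623e+00]
scene (np.float64(297.27958156842124), np.float64(210.5532627770272))
scene (np.float64(313.184602060568), np.float64(203.79376788910233))
scene (np.float64(280.56040610226813), np.float64(217.65876642284658))
side (np.float64(324.11756402125013), np.float64(190.21899669412355))
side (np.float64(314.7928153870812), np.float64(199.89239057756694))
side (np.float64(333.1302324441068), np.float64(180.8693514633988))
```

View pics/c8.png

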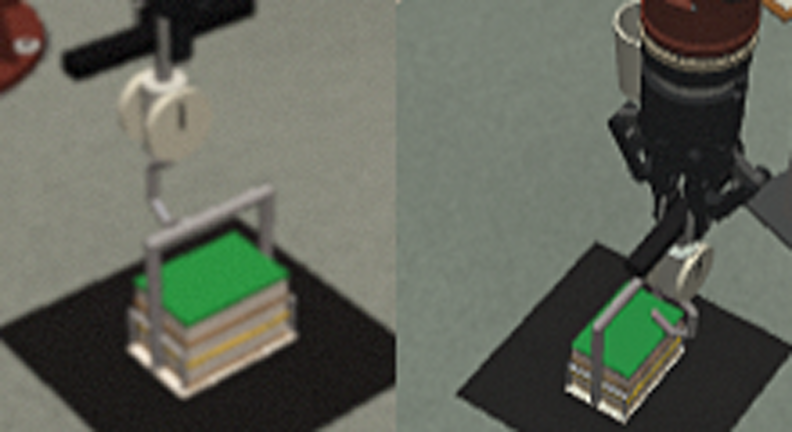

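Emit:
send_rows(plan=[[[0, 0.02, 0, 0, 0, 0, -1], [0, 0.028, 0, 0, 0, 0, -1], [0, 0.028, 0, 0, 0, 0, -1], [0, 0.028, 0, 0, 0, 0, -1]]])

```text
time_s: 16.3
ee_pos: [463.7, -15.9, 232.7]
orientation: [-3.142, -0.0, -1.529]
wrist_force: [-0.2, 0.4, -2.0]
width: 16.5
```

```bash
python3 - <<'E'
from h import *
s=r.state(); print(s['ee_pos'],s['orientation'])
o=s['ee_pos']+[0,-1.2,-.6]
for n in ['scene','side']:
  save(n+'9',cams.get_image(n))
  for d in [(18,-145),(18,-130),(0,-149),(-18,-130),(0,-87)]:
    u,v=proj(n,o+[d[0],0,d[1]]); print(n,d,round(u,1),round(v,1))
a=cv2.imread('pics/scene9.png')[180:230,260:320];b=cv2.imread('pics/side9.png')[170:220,300:360]
cv2.imwrite('pics/c9.png',cv2.resize(np.hstack([a,b]),None,fx=6,fy=6,interpolation=cv2.INTER_CUBIC))
E
```

```text
[463.67944605 -15.8624892  232.71348353] [-3.14155203e+00 -4.54317617e-05 -1.52916593e+00]
scene (18, -145) 291.3 214.1
scene (18, -130) 291.1 209.2
scene (0, -149) 287.2 212.0
scene (-18, -130) 282.9 202.3
scene (0, -87) 286.5 191.0
side (18, -145) 330.9 200.1
side (18, -130) 331.1 197.0
side (0, -149) 335.6 203.7
side (-18, -130) 340.8 202.7
side (0, -87) 336.7 190.8
```

View pics/c9.png

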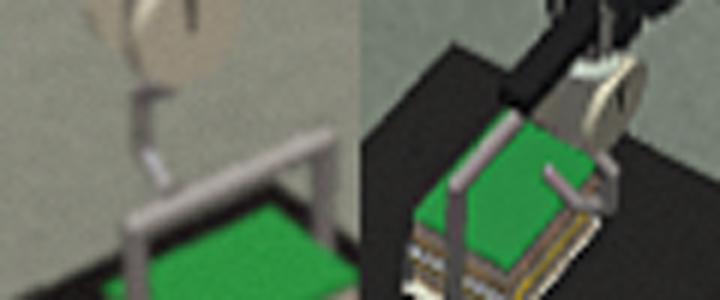

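Emit:
send_rows(plan=[[[0.04, 0, 0, 0, 0, 0, -1], [0.09, 0, 0, 0, 0, 0, -1], [0.14, 0, 0, 0, 0, 0, -1], [0.18, 0, 0, 0, 0, 0, -1]]])

```text
time_s: 16.8
ee_pos: [491.5, -16.0, 232.5]
orientation: [3.141, 0.0, -1.529]
wrist_force: [-0.1, 0.3, -1.2]
width: 16.4
```

Emit:
send_rows(plan=[[[0.04, 0, 0, 0, 0, 0, -1], [0.08, 0, 0, 0, 0, 0, -1], [0.11, 0, 0, 0, 0, 0, -1], [0.12, 0, 0, 0, 0, 0, -1], [0.12, 0, 0, 0, 0, 0, -1]]])

```text
time_s: 17.3
ee_pos: [508.8, -16.0, 232.6]
orientation: [3.141, 0.0, -1.529]
wrist_force: [-0.4, -0.3, -1.9]
width: 16.6
```

```bash
python3 - <<'E'
from h import *
s=r.state(); print(s['ee_pos'],s['orientation'],s['wrist_force'])
for n in ['scene','side']: save(n+'10',cams.get_image(n))
a=cv2.imread('pics/scene10.png')[165:265,250:350];b=cv2.imread('pics/side10.png')[140:240,280:380]
cv2.imwrite('pics/c10.png',cv2.resize(np.hstack([a,b]),None,fx=4,fy=4,interpolation=cv2.INTER_CUBIC))
E
```

```text
[508.80289954 -15.951415   232.5556437 ] [ 3.14122370e+00  1.09904444e-04 -1.52940123e+00] [-0.40078366 -0.3169374  -1.92299977]
```

View pics/c10.png

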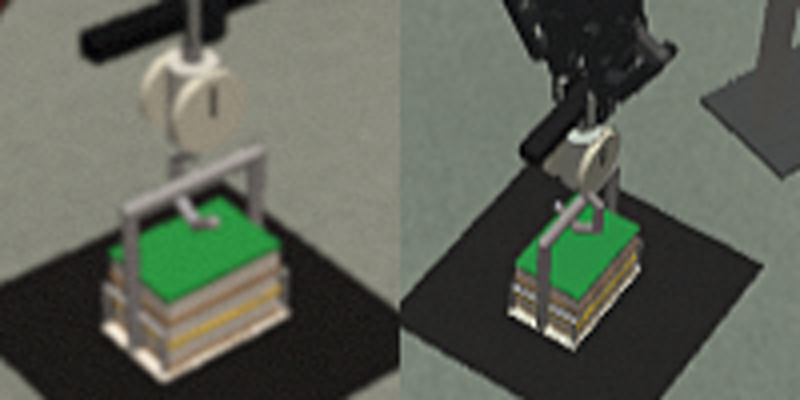

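Emit:
send_rows(plan=[[[0, 0, 0.03, 0, 0, 0, -1], [0, 0, 0.07, 0, 0, 0, -1], [0, 0, 0.11, 0, 0, 0, -1], [0, 0, 0.15, 0, 0, 0, -1], [0, 0, 0.19, 0, 0, 0, -1]]])

```text
time_s: 17.9
ee_pos: [508.7, -16.0, 261.7]
orientation: [3.141, 0.0, -1.529]
wrist_force: [-0.5, 0.6, -3.4]
width: 16.4
```

Emit:
send_rows(plan=[[[0, 0, 0.03, 0, 0, 0, -1], [0, 0, 0.06, 0, 0, 0, -1], [0, 0, 0.09, 0, 0, 0, -1], [0, 0, 0.12, 0, 0, 0, -1], [0, 0, 0.12, 0, 0, 0, -1]]])

```text
time_s: 18.4
ee_pos: [508.8, -16.0, 279.5]
orientation: [-3.142, 0.0, -1.529]
wrist_force: [0.3, 0.3, -6.8]
width: 16.4
```

```bash
python3 - <<'E'
from h import *
s=r.state(); print(s['ee_pos'],s['orientation'],s['wrist_force'])
for n in ['scene','side']: save(n+'11',cams.get_image(n))
a=cv2.imread('pics/scene11.png')[165:265,250:350];b=cv2.imread('pics/side11.png')[140:240,280:380]
cv2.imwrite('pics/c11.png',cv2.resize(np.hstack([a,b]),None,fx=4,fy=4,interpolation=cv2.INTER_CUBIC))
E
```

```text
[508.80886697 -15.96906186 279.47769308] [-3.14154007e+00  1.32553753e-05 -1.52940606e+00] [ 0.27813107  0.31214226 -6.82521048]
```

View pics/c11.png

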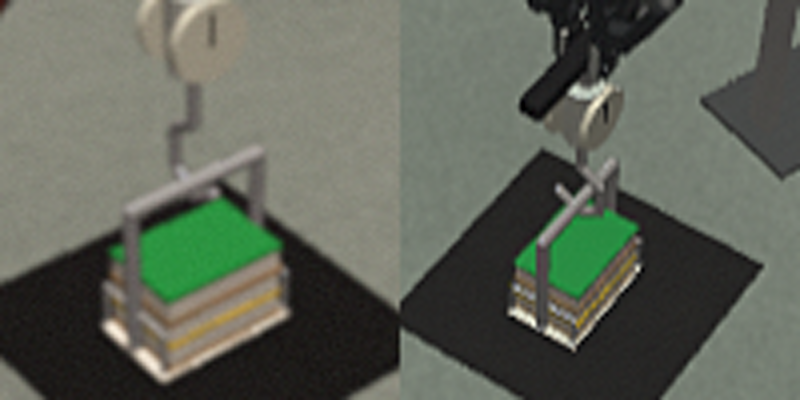

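Emit:
send_rows(plan=[[[0, 0, 0.015, 0, 0, 0, -1], [0, 0, 0.03, 0, 0, 0, -1], [0, 0, 0.045, 0, 0, 0, -1], [0, 0, 0.06, 0, 0, 0, -1], [0, 0, 0.075, 0, 0, 0, -1]]])

```text
time_s: 19.0
ee_pos: [508.7, -15.9, 290.6]
orientation: [3.141, 0.0, -1.529]
wrist_force: [-1.0, 0.0, -7.7]
width: 16.5
```

Emit:
send_rows(plan=[[[0, 0, 0.02, 0, 0, 0, -1], [0, 0, 0.04, 0, 0, 0, -1], [0, 0, 0.06, 0, 0, 0, -1], [0, 0, 0.08, 0, 0, 0, -1], [0, 0, 0.09, 0, 0, 0, -1]]])

```text
time_s: 19.5
ee_pos: [508.8, -16.0, 304.3]
orientation: [-3.141, -0.0, -1.529]
wrist_force: [0.5, -0.4, -8.2]
width: 16.4
```

Emit:
send_rows(plan=[[[0, 0, 0.01, 0, 0, 0, -1], [0, 0, 0.015, 0, 0, 0, -1], [0, 0, 0.015, 0, 0, 0, -1], [0, 0, 0.015, 0, 0, 0, -1], [0, 0, 0.015, 0, 0, 0, -1]]])

```text
time_s: 20.0
ee_pos: [508.7, -16.0, 306.0]
orientation: [3.141, 0.0, -1.529]
wrist_force: [0.4, -0.7, -7.2]
width: 17.0
```

```bash
python3 - <<'E'
from h import *
s=r.state(); print(s['ee_pos'],s['orientation'],s['wrist_force'])
for n in ['scene','side']: save(n+'12',cams.get_image(n))
a=cv2.imread('pics/scene12.png')[165:265,250:350];b=cv2.imread('pics/side12.png')[140:240,280:380]
cv2.imwrite('pics/c12.png',cv2.resize(np.hstack([a,b]),None,fx=4,fy=4,interpolation=cv2.INTER_CUBIC))
E
```

```text
[508.71186892 -15.9710428  305.99664122] [ 3.14132269e+00  8.70941600e-05 -1.52943419e+00] [ 0.37761729 -0.72275675 -7.15451527]
```

View pics/c12.png

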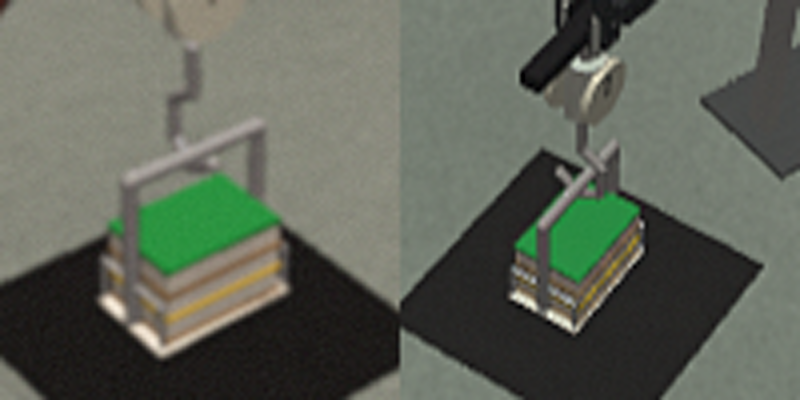

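Emit:
send_rows(plan=[[[0, 0, 0, 0, 0, 0, -1], [0, 0, 0, 0, 0, 0, -1], [0, 0, 0, 0, 0, 0, -1], [0, 0, 0, 0, 0, 0, -1], [0, 0, 0, 0, 0, 0, -1]]])

```text
time_s: 20.6
ee_pos: [508.7, -16.0, 306.1]
orientation: [3.141, 0.0, -1.529]
wrist_force: [0.1, -0.2, -9.0]
width: 16.3
```

Emit:
send_rows(plan=[[[0, 0, 0, 0, 0, 0, -1], [0, 0, 0, 0, 0, 0, -1], [0, 0, 0, 0, 0, 0, -1], [0, 0, 0, 0, 0, 0, -1], [0, 0, 0, 0, 0, 0, -1]]])

```text
time_s: 21.1
ee_pos: [508.7, -16.0, 306.1]
orientation: [3.141, 0.0, -1.529]
wrist_force: [-0.7, -0.1, -9.1]
width: 16.8
```

Emit:
send_rows(plan=[[[0, 0, 0, 0, 0, 0, -1], [0, 0, 0, 0, 0, 0, -1], [0, 0, 0, 0, 0, 0, -1], [0, 0, 0, 0, 0, 0, -1], [0, 0, 0, 0, 0, 0, -1]]])

```text
time_s: 21.6
ee_pos: [508.8, -16.0, 306.2]
orientation: [3.142, 0.0, -1.529]
wrist_force: [0.5, -0.5, -8.9]
width: 16.5
```

Emit:
send_rows(plan=[[[0, 0, 0, 0, 0, 0, -1], [0, 0, 0, 0, 0, 0, -1], [0, 0, 0, 0, 0, 0, -1], [0, 0, 0, 0, 0, 0, -1], [0, 0, 0, 0, 0, 0, -1]]])

```text
time_s: 22.1
ee_pos: [508.7, -16.0, 306.1]
orientation: [3.142, 0.0, -1.529]
wrist_force: [-0.6, -0.3, -8.9]
width: 16.5
```

Emit:
send_rows(plan=[[[0, 0, 0, 0, 0, 0, -1], [0, 0, 0, 0, 0, 0, -1], [0, 0, 0, 0, 0, 0, -1], [0, 0, 0, 0, 0, 0, -1], [0, 0, 0, 0, 0, 0, -1]]])

```text
time_s: 22.6
ee_pos: [508.7, -16.0, 306.1]
orientation: [3.141, 0.0, -1.529]
wrist_force: [-0.1, -0.4, -8.1]
width: 16.5
```

```bash
python3 - <<'E'
from h import *
s=r.state(); print(s['time_s'],s['ee_pos'],s['wrist_force'])
for n in ['scene','side']: save(n+'13',cams.get_image(n))
for n in ['scene','side']:
  P=[]
  for k in '3' if n=='scene' else '':
    pass
  cs=[]
  for k in ['10','12','13']:
    im=cv2.cvtColor(cv2.imread(f'pics/{n}{k}.png'),cv2.COLOR_BGR2HSV)
    m=((im[...,0]>50)&(im[...,0]<75)&(im[...,1]>120)).astype(np.uint8)
    m2=np.zeros_like(m); x0,x1,y0,y1=(250,350,180,260) if n=='scene' else (280,380,150,240); m2[y0:y1,x0:x1]=m[y0:y1,x0:x1]
    M=cv2.moments(m2,True); cs.append((M['m10']/M['m00'],M['m01']/M['m00']))
  print(n,np.round(cs,2))
  print(proj(n,np.array([508.5,-17.5,64])),proj(n,np.array([508.5,-17.5,84])))
E
```

```text
22.6 [508.73692622 -15.97157952 306.10955272] [-0.05496567 -0.42028966 -8.12700571]
scene [[299.05 226.89]
 [299.07 220.25]
 [299.09 220.18]]
(np.float64(297.55243213993526), np.float64(227.14612896391964)) (np.float64(297.44920896599245), np.float64(220.60862788093294))
side [[324.8  202.41]
 [325.26 197.89]
 [325.21 197.91]]
(np.float64(323.62005287629705), np.float64(200.47151601308585)) (np.float64(323.8184743050579), np.float64(196.45480947688017))
```

Emit:
send_rows(plan=[[[0, 0, -0.02, 0, 0, 0, -1], [0, 0, -0.05, 0, 0, 0, -1], [0, 0, -0.08, 0, 0, 0, -1], [0, 0, -0.1, 0, 0, 0, -1], [0, 0, -0.12, 0, 0, 0, -1]]])

```text
time_s: 23.2
ee_pos: [508.6, -15.9, 287.6]
orientation: [3.141, 0.0, -1.529]
wrist_force: [-0.4, 0.2, -8.1]
width: 16.6
```

Emit:
send_rows(plan=[[[0, 0, -0.012, 0, 0, 0, -1], [0, 0, -0.024, 0, 0, 0, -1], [0, 0, -0.036, 0, 0, 0, -1], [0, 0, -0.05, 0, 0, 0, -1], [0, 0, -0.07, 0, 0, 0, -1]]])

```text
time_s: 23.7
ee_pos: [508.8, -16.1, 277.7]
orientation: [-3.141, -0.0, -1.53]
wrist_force: [-0.7, -0.1, -6.7]
width: 16.3
```

Emit:
send_rows(plan=[[[0, 0, -0.03, 0, 0, 0, -1], [0, 0, -0.07, 0, 0, 0, -1], [0, 0, -0.11, 0, 0, 0, -1], [0, 0, -0.14, 0, 0, 0, -1], [0, 0, -0.16, 0, 0, 0, -1]]])

```text
time_s: 24.2
ee_pos: [508.7, -15.9, 253.3]
orientation: [3.142, 0.0, -1.529]
wrist_force: [-0.4, 0.5, -2.0]
width: 16.6
```

Emit:
send_rows(plan=[[[0, 0, -0.03, 0, 0, 0, -1], [0, 0, -0.07, 0, 0, 0, -1], [0, 0, -0.11, 0, 0, 0, -1], [0, 0, -0.137, 0, 0, 0, -1], [0, 0, -0.137, 0, 0, 0, -1]]])

```text
time_s: 24.7
ee_pos: [508.5, -15.8, 232.3]
orientation: [3.141, 0.0, -1.529]
wrist_force: [-0.2, 0.7, -1.6]
width: 16.5
```

```bash
python3 - <<'E'
from h import *
s=r.state(); print(s['ee_pos'],s['orientation'],s['wrist_force'])
for n in ['scene','side']: save(n+'14',cams.get_image(n))
a=cv2.imread('pics/scene14.png')[165:265,250:350];b=cv2.imread('pics/side14.png')[140:240,280:380]
cv2.imwrite('pics/c14.png',cv2.resize(np.hstack([a,b]),None,fx=4,fy=4,interpolation=cv2.INTER_CUBIC))
E
```

```text
[508.49175846 -15.84945947 232.3372115 ] [ 3.14069170e+00  3.84924375e-04 -1.52939707e+00] [-0.17300043  0.65624389 -1.63201115]
```

View pics/c14.png

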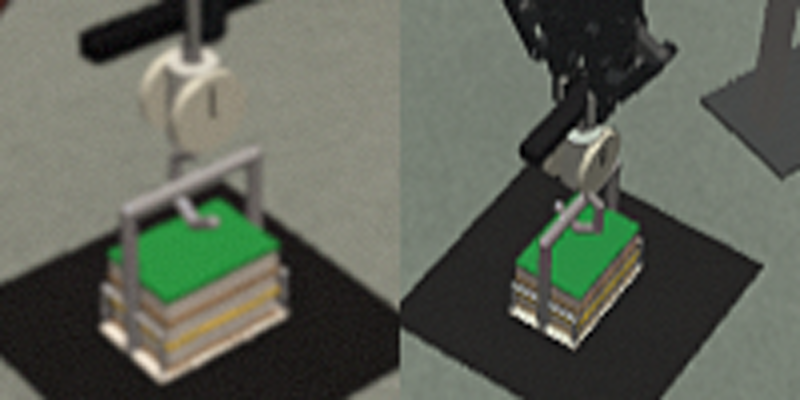

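Caddy stands upright with the hook at mouth height. Now withdraw along −x.

Emit:
send_rows(plan=[[[-0.04, 0, 0, 0, 0, 0, -1], [-0.09, 0, 0, 0, 0, 0, -1], [-0.15, 0, 0, 0, 0, 0, -1], [-0.22, 0, 0, 0, 0, 0, -1], [-0.3, 0, 0, 0, 0, 0, -1]]])

```text
time_s: 25.3
ee_pos: [462.9, -15.9, 233.2]
orientation: [-3.141, -0.0, -1.529]
wrist_force: [-0.2, -0.9, -1.1]
width: 16.7
```

Emit:
send_rows(plan=[[[-0.06, 0, 0, 0, 0, 0, -1], [-0.1, 0, 0, 0, 0, 0, -1], [-0.1, 0, 0, 0, 0, 0, -1]]])

```text
time_s: 25.6
ee_pos: [448.2, -16.0, 233.3]
orientation: [-3.141, -0.0, -1.53]
wrist_force: [0.4, -0.6, -2.2]
width: 16.8
```

Emit:
send_rows(plan=[[[0, 0, 0.12, 0, 0, 0, -1], [0, 0, 0.35, 0, 0, 0, -1], [0, 0, 0.6, 0, 0, 0, -1], [0, 0, 0.8, 0, 0, 0, -1], [0, 0, 0.9, 0, 0, 0, -1]]])

```text
time_s: 26.1
ee_pos: [449.5, -16.2, 370.9]
orientation: [-3.138, -0.001, -1.529]
wrist_force: [0.8, -0.6, -2.7]
width: 17.0
```

```bash
python3 - <<'E'
from h import *
s=r.state(); print(s['ee_pos'],s['orientation'],s['wrist_force'])
for n in ['scene','side']: save(n+'15',cams.get_image(n))
a=cv2.imread('pics/scene15.png')[100:300,230:430];b=cv2.imread('pics/side15.png')[100:300,240:440]
cv2.imwrite('pics/c15.png',cv2.resize(np.hstack([a,b]),None,fx=2,fy=2,interpolation=cv2.INTER_CUBIC))
E
```

```text
[449.488052   -16.19759808 370.94597444] [-3.13846090e+00 -1.22623441e-03 -1.52945907e+00] [ 0.83762291 -0.59648127 -2.74360961]
```

View pics/c15.png

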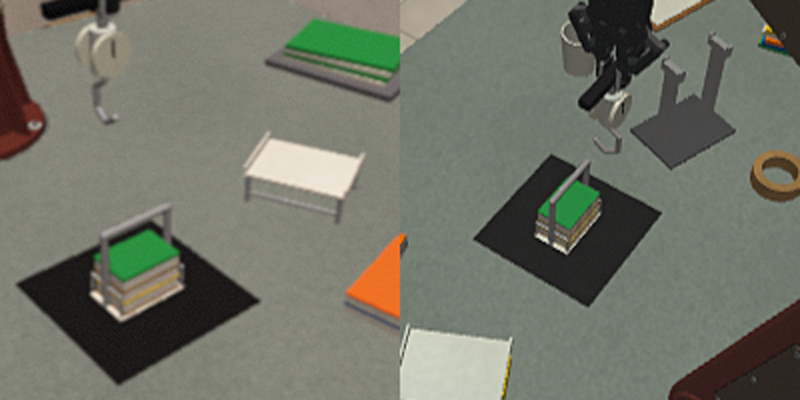

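Emit:
send_rows(plan=[[[0.01, -0.1, 0, 0, 0, -0.03, -1], [0.03, -0.3, 0, 0, 0, -0.07, -1], [0.05, -0.55, 0, 0, 0, -0.11, -1], [0.07, -0.8, 0, 0, 0, -0.15, -1], [0.08, -1, 0, 0, 0, -0.194, -1]]])

```text
time_s: 26.7
ee_pos: [460.6, -167.8, 366.4]
orientation: [3.14, 0.0, -1.837]
wrist_force: [0.4, 0.6, -1.9]
width: 16.8
```

Emit:
send_rows(plan=[[[0.02, -0.25, 0, 0, 0, 0, -1], [0.04, -0.5, 0, 0, 0, 0, -1], [0.06, -0.75, 0, 0, 0, 0, -1], [0.07, -0.88, 0, 0, 0, 0, -1], [0.07, -0.92, 0, 0, 0, 0, -1]]])

```text
time_s: 27.2
ee_pos: [470.9, -305.9, 365.7]
orientation: [3.139, 0.001, -1.836]
wrist_force: [-0.3, 0.6, -2.1]
width: 16.9
```

Emit:
send_rows(plan=[[[0, 0, 0, 0, 0, 0, -1], [0, 0, 0, 0, 0, 0, -1], [0, 0, 0, 0, 0, 0, -1]]])

```text
time_s: 27.5
ee_pos: [471.4, -302.9, 368.3]
orientation: [-3.141, 0.0, -1.833]
wrist_force: [-0.1, 0.1, -1.3]
width: 16.5
```

Emit:
send_rows(plan=[[[0.003, -0.01, -0.12, 0, 0, 0, -1], [0.003, -0.01, -0.35, 0, 0, 0, -1], [0.003, -0.01, -0.6, 0, 0, 0, -1], [0.003, -0.01, -0.85, 0, 0, 0, -1], [0.003, -0.01, -1, 0, 0, 0, -1]]])

```text
time_s: 28.0
ee_pos: [471.1, -303.7, 215.1]
orientation: [3.139, 0.001, -1.833]
wrist_force: [-0.6, -0.5, -1.6]
width: 16.3
```

Emit:
send_rows(plan=[[[0, 0, 0, 0, 0, 0, -1], [0, 0, 0, 0, 0, 0, -1]]])

```text
time_s: 28.2
ee_pos: [471.9, -304.9, 219.1]
orientation: [-3.141, -0.0, -1.833]
wrist_force: [0.3, -0.1, -2.3]
width: 16.4
```

```bash
python3 - <<'E'
from h import *
s=r.state(); print(s['ee_pos'],s['orientation'],s['wrist_force'])
save('wrist16',cams.get_image('wrist'));save('scene16',cams.get_image('scene'))
a=cv2.imread('pics/scene16.png')[180:320,110:250];b=cv2.imread('pics/wrist16.png')[60:340,180:460]
cv2.imwrite('pics/c16.png',np.hstack([cv2.resize(a,(390,390),interpolation=cv2.INTER_CUBIC),cv2.resize(b,(390,390))]))
E
```

```text
[ 471.89744252 -304.9397286   219.10741051] [-3.14109877e+00 -2.92138739e-04 -1.83333817e+00] [ 0.28895496 -0.12926133 -2.30673511]
```

View pics/c16.png

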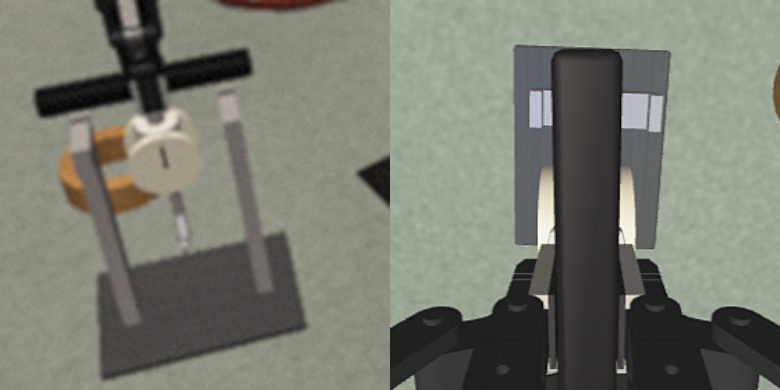

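Emit:
send_rows(plan=[[[0, 0, -0.05, 0, 0, 0, -1], [0, 0, -0.1, 0, 0, 0, -1], [0, 0, -0.15, 0, 0, 0, -1], [0, 0, -0.175, 0, 0, 0, -1], [0, 0, -0.175, 0, 0, 0, -1]]])

```text
time_s: 28.8
ee_pos: [471.5, -305.3, 191.3]
orientation: [3.141, 0.0, -1.834]
wrist_force: [-0.5, -0.2, -1.4]
width: 16.5
```

Emit:
send_rows(plan=[[[0, 0, -0.004, 0, 0, 0, -1], [0, 0, -0.008, 0, 0, 0, -1], [0, 0, -0.012, 0, 0, 0, -1], [0, 0, -0.012, 0, 0, 0, -1]]])

```text
time_s: 29.2
ee_pos: [471.7, -305.5, 190.6]
orientation: [-3.141, -0.0, -1.834]
wrist_force: [-1.5, 2.3, 3.7]
width: 16.9
```

Contact (force +3.7 N) at the same height as when gripped. Release.

Emit:
send_rows(plan=[[[0, 0, 0, 0, 0, 0, -0.6], [0, 0, 0, 0, 0, 0, -0.4], [0, 0, 0, 0, 0, 0, 0], [0, 0, 0, 0, 0, 0, 0.3], [0, 0, 0, 0, 0, 0, 0.3]]])

```text
time_s: 29.7
ee_pos: [471.7, -305.5, 189.9]
orientation: [3.141, 0.0, -1.834]
wrist_force: [0.3, -0.2, -0.1]
width: 55.2
```

Emit:
send_rows(plan=[[[0, 0, 0.05, 0, 0, 0, 0.3], [0, 0, 0.2, 0, 0, 0, 0.3], [0, 0, 0.5, 0, 0, 0, 0.3], [0, 0, 0.8, 0, 0, 0, 0.3], [0, 0, 1, 0, 0, 0, 0.6]]])

```text
time_s: 30.2
ee_pos: [471.8, -305.6, 344.1]
orientation: [-3.139, -0.002, -1.834]
wrist_force: [0.6, -1.4, 0.6]
width: 67.6
```

Emit:
send_rows(plan=[[[0, 0, 0, 0, 0, 0, 0.6], [0, 0, 0, 0, 0, 0, 0.6], [0, 0, 0, 0, 0, 0, 0.6], [0, 0, 0, 0, 0, 0, 0.6]]])

```text
time_s: 30.6
ee_pos: [471.4, -305.2, 338.7]
orientation: [3.14, 0.001, -1.834]
wrist_force: [0.2, 0.3, -0.1]
width: 68.1
```

```bash
python3 - <<'E'
from h import *
s=r.state(); print(s['time_s'],s['ee_pos'],s['orientation'],s['wrist_force'])
save('wrist17',cams.get_image('wrist'));save('scene17',cams.get_image('scene'))
im=cv2.imread('pics/wrist17.png')
a=onz('wrist',312,82,198,s)
for n in ['scene']:
  im=cv2.cvtColor(cv2.imread('pics/scene17.png'),cv2.COLOR_BGR2HSV)
  m=((im[...,0]>50)&(im[...,0]<75)&(im[...,1]>120)).astype(np.uint8)
  m2=np.zeros_like(m);m2[180:260,250:350]=m[180:260,250:350];M=cv2.moments(m2,True);u,v=M['m10']/M['m00'],M['m01']/M['m00'];print('pads centre',u,v,onz('scene',u,v,64))
E
```

```text
30.6 [ 471.36698001 -305.15237715  338.6600918 ] [ 3.13960633e+00  1.15031217e-03 -1.83418798e+00] [ 0.18621239  0.29374407 -0.12086938]
pads centre 298.86025408348456 226.51542649727767 [508.36720763 -13.51643597  64.        ]
```

View pics/wrist17.png

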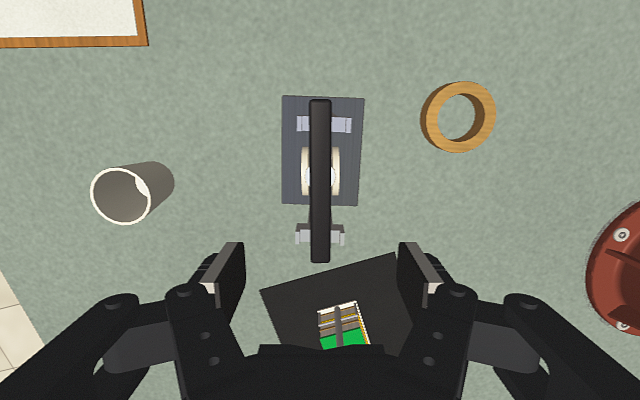

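View pics/scene17.png

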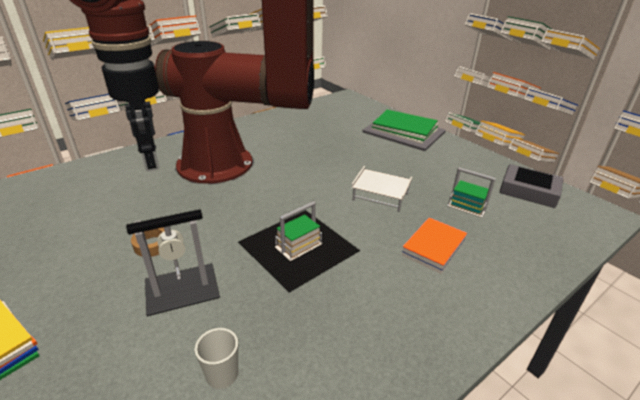

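```bash
python3 -c "
from workcell import r
print(r.sign_off())"
```

```text
the job is handed in; nothing more can be done
None
```

I did the whole job in the order asked and handed it in at about 31 s of the 70 s allowed.

- **Caddy to mat:** I lifted the caddy off its riser by the handle bar, stood it on the mat and let go.
- **Weighing:** I hooked the scale under the handle from the robot's side and lifted until the caddy hung about 20 mm clear of the mat. I held it for about 2.5 s. The two image pairs, taken before and at the end of the hold, differ by under 0.1 pixel, and the wrist force was 8–9 N.
- **Return:** I lowered the caddy back onto the mat, unhooked it, and hung the scale back on its stand to within about 2 mm of where I had gripped it.

**Last checks:**
- The scale's crossbar lies on both uprights, between the lips, and the gripper is clear above it with no load on the wrist.
- The caddy stands upright. Measured from the visible top of its pads in the scene picture, it is within about 4 mm of the mat's centre. That view is biased a little because the handle bar hides part of the pads, and by the arm position at placing it should be within about 1 mm.
- Nothing was dropped, and the cup and tape ring stand clear and untouched, as do the loose pads and the turquoise caddy.

No check failed. My first mat corners gave a side of about 213 mm instead of 220. A better fit gave 220 mm, and I used the centre from that fit.

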